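# Load the bench welding fixtures from a stack of practice pieces

### The arm

A 6-joint arm with a two-finger parallel gripper is mounted at the origin on the work surface. World frame = base frame: x ahead of the robot, y to its left, z up, the work surface at z = 0. Lengths are in mm, angles in rad, forces in N, time in s.
With the tool pointing down it reaches from about 350 to 875 mm from the base axis. Payload 4.2 kg.
Tool frame: the origin (TCP) lies at the very end of the fingers, on their centre line; the grasp point (between the pads) lies 19 mm behind it; z points along the fingers, y is the direction in which the jaws open and shut (so a half turn about z gives the same grasp; the last joint's range is limited). The gripper opens to 85 mm and grips with 20 to 120 N. Pads are 22 mm wide; open, the fingers measure 114 mm over their backs; the gripper's body (76 mm by 85 mm) begins 54 mm behind the grasp point. The pads swing forward as they close: fully open they stand 13 mm farther back than shut.
Start: joints at [-0.967, 0.385, 0.008, 0, -1.194, -0.259], TCP at [211.27, -588.187, 195.512] pointing down, gripper open.
Joint ranges: [-3.14, 3.14], [-1.21, 2.06], [-1.07, 1.41], [-3.16, 2.05], [-2.99, -0.16], [-3.1, 3.1]. Speed limits (rad/s): [2.79, 2.79, 3.14, 3.14, 3.14, 3.14].

### API

Orientations are given as a unit quaternion [x, y, z, w].
In Python, from bench import arm, optics, job gives the robot as it stands.
- The arm moves only by the tool send_rows, never from a script. Its argument "steps" is a list that holds one entry, the list of rows, each a list of 5 numbers: the shift along the tool's x, y, z in cm, then the turn about the tool's z in rad, then the opening, from 0 (shut) to 1 (fully open). A call has 1 to 10 rows; each row shifts and turns the pose as measured when the row begins, along the tool's axes as they then stand; what a row does not reach is not made up. A row lasts 1/12 s, in which the tool goes at most 41.7 mm and 7.16 degrees, less where a joint would pass 70% of its speed; a pose out of reach is approached as far as the arm can. A call with a gripper value outside its range is refused whole. The fingers move at their own pace and stop on an object; the grip force is fixed at half the most. Time passes only in rows, so rows that do not move let the fingers close. It gives the time, the measured TCP pose, the force and the opening at its end, in the units of the state.
- arm.read_state(): the state, without advancing time (a new reading comes with each control period).
- optics.get_image(name): name is "side" or "top"; returns (picture, depth): 480x640x3 uint8, blue, green, red; 480x640 float32, mm along the optical axis (not along the pixel's ray), 0 where there is no reading.
- optics.get_calibration(name): a dict with "K" (3x3 intrinsics, pixels), "rvec" (rotation vector, rad) and "tvec" (3), from world to camera coordinates, as OpenCV has them. Camera axes: x right, y down, z forward; pixel columns grow to the right and rows downward; lengths in mm; the calibration is good to about 2 mm. A picture is of the moment at which its call begins. get_calibration takes no time and is no camera call.
- job.job_done(): hands the job in, once; it reports no verdict.
The state is a dict: "clock": time; "joints": joint angles; "joint_vel": joint speeds; "joint_efforts": joint torques, N m; "position": TCP position; "ee_rot": TCP orientation; "contact_force": force on the tool from outside, world axes, zero at the start; "wrist_torque": the same for the moment, N m; "gripper_width": finger opening in mm.
Only numpy, scipy, OpenCV 4.12 (cv2) and the standard library are available. Lean on these libraries where they do the work, as an engineer would, in place of code of your own. Each camera call takes 0.05 s, during which the arm holds its last target. There are 200 camera calls.

### The job

Get the welding bench ready for the next lesson: take the stack of steel practice pieces apart from the top down, one piece at a time, and set each piece squarely in the middle of its own fixture: the pipe piece upright on the face of the three-jaw chuck between its open jaws, the round blank flat on the turntable, the flat bar lengthwise along the copper backing bar, and the red channel, legs down as it stands in the stack, lengthwise along the firebrick. Set the pieces down, do not drop them or knock them over. Leave the yellow tin and the red magnet square where they are.

Things in the scene. Friction and masses are not known exactly. Their poses are not given: they have to be found in the camera images.
- pipe_mid (a point): Pipe piece, rust brown steel, 34 mm outside and 27 mm inside diameter, 50 mm tall, open at both ends, about 0.12 kg, standing upright on the round blank as the top of the stack. This point is its centre, 25 mm above its lower end; z is its upright axis.
- blank_mid (a point): Round blank, a bright steel disc 44 mm in diameter and 12 mm thick, about 0.14 kg, lying flat on the flat bar under the pipe piece. This point is its centre, 6 mm above its underside; z is its upright axis.
- flat_mid (a point): Flat bar, dark blue-grey steel, 100 x 50 x 10 mm, about 0.39 kg, lying flat on the back of the channel under the round blank. This point is its centre, 5 mm above its underside; x is along its 100 mm length, y across its 50 mm width.
- channel_mid (a point): Channel, a U-section painted dull red, 130 mm long, 60 mm wide over its legs, 40 mm tall, walls 4 mm, about 0.54 kg, standing on the table legs down (closed back on top) as the bottom of the stack. This point is its centre, 20 mm above the lower edges of its legs; x is along its 130 mm length, y across its width.
- turntable_top (a point): Welding turntable, fixed and locked: green cast base under a round bright steel faceplate 150 mm in diameter with four dark radial slots, a scribed circle and a dark centre hole. Place of the round blank. This point: centre of the flat faceplate, on its surface, 60 mm above the table; z up.
- chuck_face (a point): Three-jaw chuck, fixed, lying face up: grey round body 130 mm in diameter with a dark bore and three bright open jaws on its face, 18 mm wide, from 30 to 58 mm radius, 16 mm high above the face; they do not move. Place of the pipe piece. This point: centre of the face, on its surface, 50 mm above the table; one jaw lies along x, the others at 120 degrees either way; z up.
- copper_bar_top (a point): Backing-bar jig, fixed: grey base plate 210 x 100 x 10 mm, a grooved copper bar 100 x 32 x 18 mm along its middle. Place of the flat bar, which lies over it. Beyond each end (74 to 132 mm from the middle) stands a fixed, open toggle clamp with a red grip, up to 77 mm above the table. This point: centre of the copper bar's upper face, 28 mm above the table; x along the bar, y across, z up.
- brick_top (a point): Firebrick, cream coloured, 230 x 114 x 64 mm, lying fixed on the bench. Place of the channel. This point is the centre of its upper face, 64 mm above the table; x is along its 230 mm length, y across it, z up.
- tin_mid (a point): Bystander: small round tin, yellow with a black lid, 68 mm in diameter and 55 mm tall, loose on the table; leave it. This point is its centre, 27.5 mm above the table.
- magnet_mid (a point): Bystander: red welder's magnet square, a flat right-angled triangle with 80 mm legs, 17 mm thick, lying loose on the table; leave it. This point lies midway along both legs, 8 mm above the table.

How it is judged (in metres and radians):
On the way, in this order (a step that is already met when the one before it is completed fails the run):
1. the pipe piece stands released between the jaws of the chuck (horizontal distance between pipe_mid and chuck_face below 0.012 m and z of pipe_mid in the frame of chuck_face between 0.021 and 0.029 m and angle between pipe_mid's own z axis and vertical below 0.1 rad and contact force between pipe and the fingers below 0.1 N and linear speed of pipe below 0.02 m/s), for 0.2 s.
2. then the round blank lies released in the middle of the turntable (horizontal distance between blank_mid and turntable_top below 0.012 m and z of blank_mid in the frame of turntable_top between 0.002 and 0.01 m and angle between blank_mid's own z axis and vertical below 0.1 rad and contact force between blank and the fingers below 0.1 N and linear speed of blank below 0.02 m/s), for 0.2 s.
3. then the flat bar lies released along the copper bar (x of flat_mid in the frame of copper_bar_top between -0.015 and 0.015 m and y of flat_mid in the frame of copper_bar_top between -0.01 and 0.01 m and angle between the x axis of flat_mid and the x axis of copper_bar_top, either way round below 0.2 rad and z of flat_mid in the frame of copper_bar_top between 0.001 and 0.009 m and angle between flat_mid's own z axis and vertical below 0.1 rad and contact force between flat and the fingers below 0.1 N and linear speed of flat below 0.02 m/s), for 0.2 s.
4. then the channel stands released along the firebrick (x of channel_mid in the frame of brick_top between -0.015 and 0.015 m and y of channel_mid in the frame of brick_top between -0.01 and 0.01 m and angle between the x axis of channel_mid and the x axis of brick_top, either way round below 0.2 rad and z of channel_mid in the frame of brick_top between 0.016 and 0.024 m and angle between channel_mid's own z axis and vertical below 0.1 rad and contact force between channel and the fingers below 0.1 N and linear speed of channel below 0.02 m/s), for 0.2 s.
At the end, for the whole second after the job is handed in: All four released, at rest and level on their fixtures: blank and pipe within 12 mm of the centre of turntable and chuck; flat bar and channel within 15 mm lengthwise, 10 mm crosswise and 0.2 rad of the copper bar and the brick; heights within 4 mm (all of step 1 and all of step 2 and all of step 3 and all of step 4); the robot touches nothing.
It fails at once if a piece is dropped, knocked or falls (faster than 0.5 m/s while not held by the fingers) ((linear speed of pipe above 0.5 m/s and contact force between pipe and the fingers below 0.1 N) or (linear speed of blank above 0.5 m/s and contact force between blank and the fingers below 0.1 N) or (linear speed of flat above 0.5 m/s and contact force between flat and the fingers below 0.1 N) or (linear speed of channel above 0.5 m/s and contact force between channel and the fingers below 0.1 N)).
It fails at once if the yellow tin is moved by more than 20 mm (distance of tin_mid from where it was at the start of the episode above 0.02 m).
It fails at once if the magnet square is moved by more than 20 mm (distance of magnet_mid from where it was at the start of the episode above 0.02 m).
It also fails if it takes over 141 s, if anything falls off the work surface, if the arm or the gripper's body presses on something with over 40 N, if the wrist force passes 120 N, or if a joint passes its speed limit or range.

## Working session

There is one attempt and no reset: what is moved stays moved. The work goes in short steps, Python scripts to look and compute and a tool call to move; the robot and the scene stay as the last step left them, time stands still between calls to the robot, and variables do not carry over. Pictures are saved under pics/ and viewed, about 12 in all and at most 16, crops included, and the job is handed in when it is done.

Besides the shell and the picture viewer there is one more tool, called after "Request:" as name(argument=value, ...), one argument or row to a line, values as JSON. send_rows: Moves the arm, as the interface text tells. Its arguments: {"type":"object","properties":{"steps":{"type":"array","items":{"type":"array","items":{"type":"array","items":{"type":"number"}}}}},"required":["steps"]}

```bash
mkdir -p pics; ls; cat > h.py <<'E'
import numpy as np, cv2
from bench import arm, optics, job
def cal(n):
    c=optics.get_calibration(n); R,_=cv2.Rodrigues(np.array(c["rvec"],float)); return np.array(c["K"],float),R,np.array(c["tvec"],float).ravel()
def ray(n,uv,z):
    K,R,t=cal(n); uv=np.atleast_2d(np.array(uv,float)); d=np.c_[uv,np.ones(len(uv))]@np.linalg.inv(K).T@R
    o=-R.T@t; return o+d*((z-o[2])/d[:,2])[:,None]
def cloud(n,depth):
    K,R,t=cal(n); v,u=np.mgrid[0:480,0:640]; p=np.stack([u,v,np.ones_like(u)],-1)@np.linalg.inv(K).T*depth[...,None]
    w=(p-t)@R; w[depth<=0]=np.nan; return w
def proj(n,P):
    K,R,t=cal(n); q=(np.atleast_2d(P)@R.T+t)@K.T; return q[:,:2]/q[:,2:]
E
python3 - <<'E'
from h import *
for n in("top","side"):
    im,d=optics.get_image(n); cv2.imwrite(f"pics/{n}0.png",im); np.savez(f"{n}0.npz",im=im,d=d)
    K,R,t=cal(n); print(n,K.round(1).tolist(),(-R.T@t).round(0),R[2].round(2))
print(arm.read_state())
E
```

```text
pics
top [[436.3, 0.0, 323.8], [0.0, 436.3, 235.4], [0.0, 0.0, 1.0]] [402. -10. 939.] [ 0.16  0.01 -0.99]
side [[438.9, 0.0, 319.6], [0.0, 438.9, 238.0], [0.0, 0.0, 1.0]] [ 85. 499. 635.] [ 0.52 -0.58 -0.62]
{'clock': 0.1, 'joints': array([-9.67408709e-01,  3.85464099e-01,  6.78664750e-03, -4.44641168e-04,
       -1.19399172e+00, -2.58592197e-01]), 'joint_vel': array([ 0.00078151, -0.00300251,  0.00248108,  0.00237289, -0.00013183,
        0.00067237]), 'joint_efforts': array([ 2.71288891e-04, -3.93320739e+01,  1.88929600e+01,  4.19783413e+00,
       -2.52548227e-03,  2.10979778e-06]), 'position': array([ 211.07081895, -587.66474023,  194.5484507 ]), 'ee_rot': array([-1.71464147e-01,  9.85189894e-01,  9.37121519e-04, -2.03460533e-04]), 'contact_force': array([ 0.42229223, -0.60094877, -0.38425173]), 'wrist_torque': array([0.01532433, 0.02436647, 0.02792078]), 'gripper_width': 85.43356668732662}
```

View pics/top0.png

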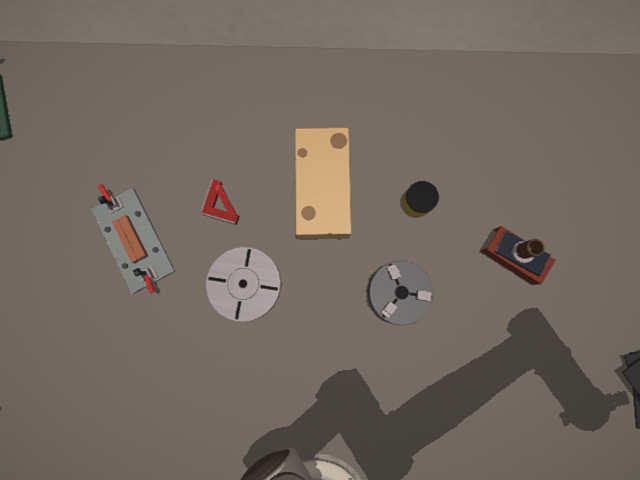

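View pics/side0.png

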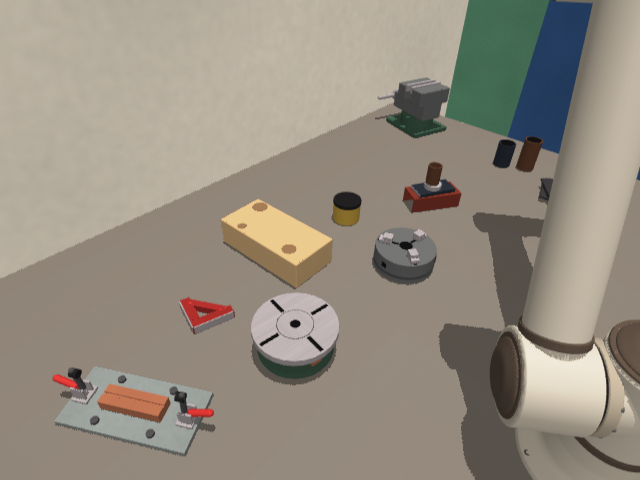

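The top view shows the stack at about (520,255), chuck (402,292), turntable (243,284), brick (323,182), copper bar (129,239), tin (422,197) and magnet (218,205). The side view shows the same objects and confirms the stack order.

```bash
cat > m.py <<'E'
from h import *
def rect(P):
    (c,(a,b),an)=cv2.minAreaRect(P[:,:2].astype(np.float32)); 
    if a<b: a,b,an=b,a,an+90
    return np.round([*c,a,b,(an+90)%180-90],1)
def circ(P):
    (c,ax,an)=cv2.fitEllipse(P[:,:2].astype(np.float32)); return np.round([*c,*ax],1)
def big(mask,box):
    m=np.zeros(mask.shape,np.uint8); u0,v0,u1,v1=box; m[v0:v1,u0:u1]=mask[v0:v1,u0:u1]
    cs=cv2.findContours(m,cv2.RETR_EXTERNAL,cv2.CHAIN_APPROX_NONE)[0]; return max(cs,key=cv2.contourArea)[:,0]
E
python3 - <<'E'
from m import *
for n,bx in (("top",dict(chuck=(360,250,445,335),tt=(195,235,290,330),cu=(100,205,155,275),brick=(285,115,360,250),stack=(475,215,565,295))),
             ("side",dict(chuck=(365,220,445,285),tt=(240,285,350,380),cu=(90,380,175,425),brick=(210,195,340,285),stack=(395,155,470,220)))):
    z=np.load(f"{n}0.npz"); im,d=z["im"],z["d"]; H=cloud(n,d)[...,2]; hsv=cv2.cvtColor(im,cv2.COLOR_BGR2HSV)
    hm=lambda a,b:((H>a)&(H<b)).astype(np.uint8)
    g=hm(-5,5); print(n,"table z",np.nanmedian(H[g>0]))
    p=lambda m,b,zz:ray(n,big(m,b),zz)
    print("chuck",circ(p(hm(45,56),bx["chuck"],50)))
    print("tt",circ(p(hm(55,66),bx["tt"],60)))
    print("brick",rect(p(hm(58,70),bx["brick"],64)))
    cu=((hsv[...,0]<15)&(hsv[...,1]>120)&(H>22)&(H<34)).astype(np.uint8); print("cu",rect(p(cu,bx["cu"],28)))
    for nm,a,b,zz in(("chan",35,45,40),("flat+",35,56,40),("flat",45,56,50),("blank",57,68,62),("pipe",104,120,112)):
        try: P=p(hm(a,b),bx["stack"],zz); print(nm,len(P),rect(P),circ(P) if len(P)>5 else"")
        except Exception as e: print(nm,e)
    for k in (0,1):pass
    # jaws: height 66
    b=bx["chuck"]; m=hm(61,72); mm=np.zeros_like(m); mm[b[1]:b[3],b[0]:b[2]]=m[b[1]:b[3],b[0]:b[2]]
    l=cv2.connectedComponentsWithStats(mm); print("jaws",[ray(n,c,66)[0][:2].round(1).tolist() for c,s in zip(l[3][1:],l[2][1:]) if s[4]>15])
E
```

```text
top table z -1.370388065800503
chuck [ 435.  -162.3  127.   127.3]
tt [444.5 156.4 147.  147.3]
brick [661.3   1.8 229.6 112.9   2. ]
cu [535.2 408.4 100.5  31.3  30.8]
chan 235 [ 519.  -411.5  130.6   61.3   57.5] [ 520.7 -412.9   68.3  144.7]
flat+ 197 [ 520.3 -412.3  130.6   64.5   57.6] [ 519.4 -411.9   66.7  159.2]
flat 167 [ 520.  -411.4  101.1   51.7   61.4] [ 520.6 -412.4   53.8  119.1]
blank 73 [ 518.7 -403.1   42.7   34.3   29.9] [ 523.2 -409.9   39.5   45.8]
pipe 50 [ 523.7 -406.3   34.2   33.3   86.7] [ 524.  -407.    32.3   34.3]
jaws [[471.7, -147.0], [430.0, -201.9], [403.2, -138.2]]
side table z -0.33275260565834386
chuck [ 432.9 -157.5  124.2  130.9]
tt [442.  158.8 147.6 150.1]
brick [658.1   5.9 233.3 117.2   2.1]
cu [531.5 412.8 101.6  33.6  30.4]
chan 135 [ 516.2 -407.7  134.7   67.7   57.2] [ 520.1 -412.3   79.2  143.5]
flat+ 130 [ 522.1 -411.3  135.    81.5   57.5] [ 519.  -410.9   80.6  157.5]
flat 102 [ 517.9 -408.5  104.2   56.6   61.4] [ 519.3 -408.    59.5  121.8]
blank 40 [ 515.  -399.9   43.1   37.3   37.4] [ 516.6 -402.    38.9   41.9]
pipe 33 [ 519.1 -401.    39.9   36.1  -44.9] [ 520.4 -401.5   33.2   42.5]
jaws [[427.9, -198.6], [469.2, -143.8], [401.0, -135.9]]
```

```bash
cat > go.py <<'E'
import sys; from h import *; from scipy.spatial.transform import Rotation as Ro
x,y,z,psi=map(float,sys.argv[1:5]); s=arm.read_state(); R=Ro.from_quat(s["ee_rot"]).as_matrix()
cur=np.degrees(np.arctan2(R[1,1],R[0,1])); dp=(psi-cur+90)%180-90; turn=-np.radians(dp)
R2=R@Ro.from_rotvec([0,0,turn]).as_matrix(); D=np.array([x,y,z])-s["position"]
print("t",round(s["clock"],2),"pos",s["position"].round(1),"psi",cur.round(1),"j6",s["joints"][5].round(2),"w",s["gripper_width"].round(1),"F",s["contact_force"].round(1),"tilt",np.degrees(np.arccos(-R[2,2])).round(2))
print("turn",turn.round(3),"then cm",(R2.T@D/10).round(2), "without turn",(R.T@D/10).round(2))
E
python3 go.py 522 -404 200 151.4
```

```text
Traceback (most recent call last):
  File "go.py", line 5, in <module>
    print("t",round(s["clock"],2),"pos",s["position"].round(1),"psi",cur.round(1),"j6",s["joints"][5].round(2),"w",s["gripper_width"].round(1),"F",s["contact_force"].round(1),"tilt",np.degrees(np.arccos(-R[2,2])).round(2))
                                                                                                                   ^^^^^^^^^^^^^^^^^^^^^^^^
AttributeError: 'float' object has no attribute 'round'
```

```bash
sed -i 's/s\["gripper_width"\].round(1)/round(s["gripper_width"],1)/' go.py; python3 go.py 522 -404 200 151.4
```

```text
t 0.1 pos [ 211.1 -587.7  194.5] psi 109.7 j6 -0.26 w 85.4 F [ 0.4 -0.6 -0.4] tilt 0.11
turn -0.727 then cm [-31.01 -18.51  -0.53] without turn [-35.47   6.78  -0.53]
```

Request:
send_rows(
  steps=[
    [[0,0,-0.5,-0.12,1],[0,0,0,-0.12,1],[0,0,0,-0.12,1],[0,0,0,-0.12,1],[0,0,0,-0.12,1],[0,0,0,-0.12,1],[0,0,0,0,1]],
  ],
)

```text
clock: 0.68
position: [210.1, -585.1, 195.0]
ee_rot: [-0.52, 0.854, 0.006, 0.001]
contact_force: [0.4, -0.7, -0.1]
gripper_width: 85.7
```

Request:
send_rows(
  steps=[
    [[-3,-1.8,0,0,1],[-3,-1.8,0,0,1],[-3,-1.8,0,0,1],[-3,-1.8,0,0,1],[-3,-1.8,0,0,1],[-3,-1.8,0,0,1],[-3,-1.8,0,0,1],[-3,-1.8,0,0,1],[-3,-1.8,0,0,1],[0,0,0,0,1]],
  ],
)

```text
clock: 1.52
position: [488.6, -416.4, 190.4]
ee_rot: [-0.502, 0.865, 0.01, 0.0]
contact_force: [-0.6, -0.2, -0.3]
gripper_width: 85.4
```

```bash
python3 go.py 522 -404 200 151.4
```

```text
t 1.52 pos [ 488.6 -416.4  190.4] psi 150.3 j6 -0.06 w 85.4 F [-0.6 -0.2 -0.3] tilt 1.09
turn -0.02 then cm [-2.69 -2.32 -0.97] without turn [-2.74 -2.27 -0.97]
```

Request:
send_rows(
  steps=[
    [[-0.9,-0.8,0,-0.02,1],[-0.9,-0.8,0,0,1],[-0.9,-0.7,0,0,1],[0,0,0,0,1],[0,0,0,0,1]],
  ],
)

```text
clock: 1.93
position: [524.9, -401.9, 188.3]
ee_rot: [-0.509, 0.861, 0.011, -0.001]
contact_force: [-0.0, 1.2, 0.5]
gripper_width: 85.9
```

```bash
python3 go.py 522 -404 84 151.4; python3 - <<'E'
from m import *
for n in("top","side"):
    im,d=optics.get_image(n); np.savez(f"{n}1.npz",im=im,d=d); cv2.imwrite(f"pics/{n}1.png",im)
T=cv2.imread("pics/top1.png")[180:330,430:630]; S=cv2.imread("pics/side1.png")[80:230,350:550]
cv2.imwrite("pics/c1.png",cv2.resize(np.hstack([T,S]),None,fx=2,fy=2))
E
```

```text
t 1.93 pos [ 524.9 -401.9  188.3] psi 151.2 j6 -0.08 w 85.9 F [-0.   1.2  0.5] tilt 1.27
turn -0.004 then cm [ 0.42 -0.05 10.43] without turn [ 0.42 -0.05 10.43]
```

View pics/c1.png

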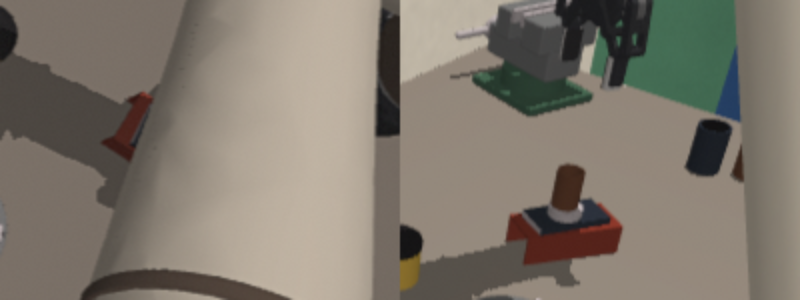

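```bash
sed -i 's/"tilt",/"tz",R[:,2].round(3),"tilt",/' go.py
```

Request:
send_rows(
  steps=[
    [[0.2,0,2,0,1],[0.2,0,2,0,1],[0,0,2,0,1],[0,0,2,0,1],[0,0,1,0,1],[0,0,0.5,0,1],[0,0,0,0,1]],
  ],
)

```text
clock: 2.62
position: [517.9, -409.2, 94.0]
ee_rot: [-0.505, 0.863, 0.008, 0.001]
contact_force: [-0.9, 0.4, 0.9]
gripper_width: 85.3
```

```bash
python3 go.py 522 -404 84 151.4; python3 - <<'E'
from m import *
n="side";im,d=optics.get_image(n); cv2.imwrite("pics/c2.png",cv2.resize(im[100:250,330:530],None,fx=3,fy=3))
E
```

```text
t 2.62 pos [ 517.9 -409.2   94. ] psi 150.6 j6 -0.08 w 85.3 F [-0.9  0.4  0.9] tz [-0.007  0.014 -1.   ] tilt 0.91
turn -0.013 then cm [-0.64 -0.12  1.01] without turn [-0.64 -0.12  1.01]
```

View pics/c2.png

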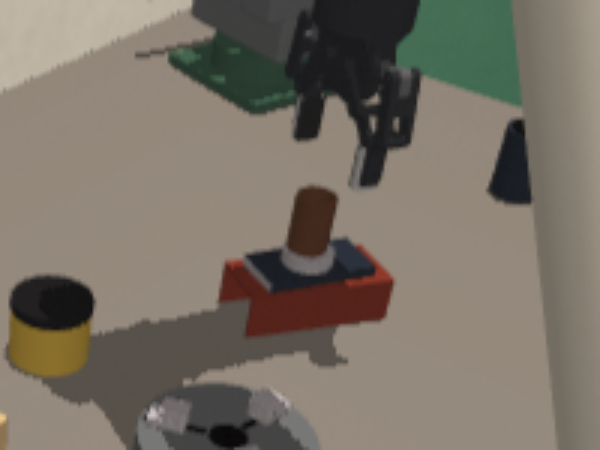

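```bash
python3 - <<'E'
from m import *
for n in("side","top"):
    print(n,proj(n,[[518,-409,94],[518,-409,112],[522,-404,112],[518-37,-409+20,107],[518+37,-409-20,107]]).round(0).tolist())
n="side";im,d=optics.get_image(n); W=cloud(n,d)
for c in ((365,178),(308,130),(318,195)):
    u,v=330+c[0]//3,100+c[1]//3; print(u,v,W[v-1:v+2,u-1:u+2].reshape(-1,3).round(0).tolist()[::4])
print(arm.read_state()["position"])
E
```

```text
side [[436.0, 171.0], [437.0, 165.0], [435.0, 165.0], [446.0, 175.0], [428.0, 159.0]]
top [[531.0, 252.0], [536.0, 250.0], [533.0, 248.0], [525.0, 270.0], [544.0, 232.0]]
451 159 [[478.0, -382.0, 157.0], [474.0, -380.0, 156.0], [473.0, -384.0, 153.0]]
432 143 [[558.0, -431.0, 152.0], [555.0, -432.0, 150.0], [554.0, -436.0, 146.0]]
436 165 [[530.0, -421.0, 105.0], [528.0, -422.0, 103.0], [527.0, -426.0, 99.0]]
[ 519.0972009  -409.69068086   95.78177987]
```

```bash
python3 - <<'E'
from m import *
n="side";im,d=optics.get_image(n); W=cloud(n,d); print(arm.read_state()["clock"],arm.read_state()["position"])
g=im.max(2)<70
sel=(abs(W[...,0]-518)<70)&(abs(W[...,1]+409)<60)&(W[...,2]>118)
P=W[sel]; v,u=np.nonzero(sel); o=np.argsort(P[:,2])[:8]; print(np.c_[u,v,P][o].round(0).tolist())
cv2.imwrite("pics/c3.png",cv2.resize(im[60:260,330:530],None,fx=3,fy=3))
E
```

```text
2.7667 [ 519.56334252 -409.78457019   96.33210834]
[[450.0, 162.0, 478.0, -387.0, 144.0], [431.0, 145.0, 556.0, -431.0, 144.0], [427.0, 144.0, 566.0, -427.0, 145.0], [433.0, 144.0, 555.0, -438.0, 145.0], [448.0, 162.0, 480.0, -381.0, 145.0], [430.0, 145.0, 557.0, -427.0, 146.0], [449.0, 162.0, 478.0, -383.0, 146.0], [434.0, 144.0, 553.0, -439.0, 146.0]]
```

View pics/c3.png

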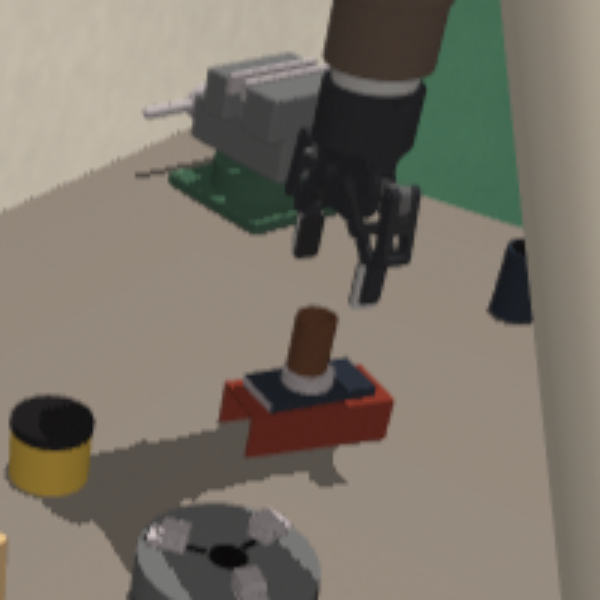

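```bash
python3 - <<'E'
from m import *
z=np.load("side1.npz"); W=cloud("side",z["d"])
sel=(abs(W[...,0]-525)<70)&(abs(W[...,1]+402)<60)&(W[...,2]>125)
P=W[sel]; v,u=np.nonzero(sel); o=np.argsort(P[:,2])[:6]; print(np.c_[u,v,P][o].round(0).tolist())
for n in ("top",):
    im,d=optics.get_image(n); W=cloud(n,d)
    sel=(abs(W[...,0]-518)<70)&(abs(W[...,1]+409)<60); P=W[sel]; P=P[~np.isnan(P[:,0])]; print(len(P),np.histogram(P[:,2],bins=12))
s=arm.read_state(); print(s["joints"].round(4).tolist(),s["position"],s["clock"])
E
```

```text
[[436.0, 109.0, 561.0, -430.0, 236.0], [434.0, 109.0, 564.0, -426.0, 237.0], [435.0, 109.0, 562.0, -427.0, 237.0], [437.0, 109.0, 558.0, -429.0, 237.0], [431.0, 109.0, 568.0, -419.0, 237.0], [432.0, 109.0, 565.0, -419.0, 238.0]]
2967 (array([177,   0,   0,   0,   0,   0,   8, 201, 650, 689, 413, 829]), array([ -4.71271321,  34.91064089,  74.533995  , 114.1573491 ,
       153.78070321, 193.40405731, 233.02741141, 272.65076552,
       312.27411962, 351.89747373, 391.52082783, 431.14418194,
       470.76753604]))
[-0.4288, 0.5281, -0.0122, -0.0113, -1.0376, -0.0768] [ 519.79837021 -409.72763949   96.55589356] 2.8167
```

```bash
python3 go.py 521 -403 56 151.4
```

```text
t 2.82 pos [ 519.8 -409.7   96.6] psi 150.7 j6 -0.08 w 85.5 F [-0.9  0.4  0.6] tz [-0.002  0.012 -1.   ] tilt 0.69
turn -0.012 then cm [-0.61  0.19  4.06] without turn [-0.61  0.19  4.06]
```

Request:
send_rows(
  steps=[
    [[-0.6,0.2,0,-0.01,1],[0,0,1,0,1],[0,0,1,0,1],[0,0,1,0,1],[0,0,1,0,1],[0,0,0,0,1],[0,0,0,0,1]],
  ],
)

```text
clock: 3.4
position: [522.8, -402.4, 55.2]
ee_rot: [-0.511, 0.86, 0.004, 0.003]
contact_force: [-0.5, -0.9, 0.0]
gripper_width: 85.1
```

```bash
python3 - <<'E'
from m import *
n="side";im,d=optics.get_image(n); W=cloud(n,d)
sel=(abs(W[...,0]-518)<70)&(abs(W[...,1]+409)<60)&(W[...,2]>60)
cv2.imwrite("pics/c4.png",cv2.resize(im[110:230,380:500],None,fx=4,fy=4))
E
python3 go.py 521 -403 46 151.4
```

```text
t 3.45 pos [ 522.5 -402.2   54.9] psi 151.4 j6 -0.08 w 85.2 F [ 0.1  0.2 -0.5] tz [ 0.001  0.01  -1.   ] tilt 0.6
turn -0.0 then cm [0.15 0.09 0.89] without turn [0.15 0.09 0.89]
```

View pics/c4.png

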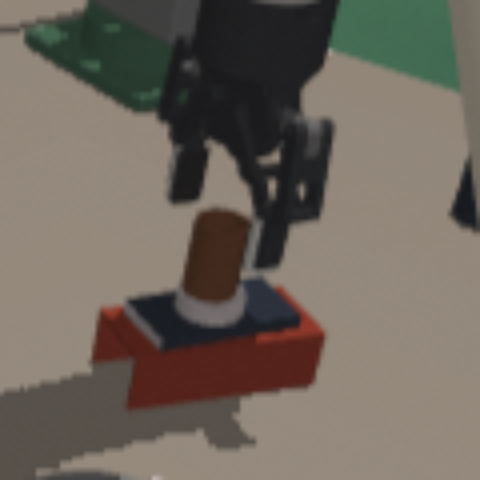

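The fingers straddle the pipe. Their tips sit about 48 mm above the reported TCP, which is more than the text says, so I'll use heights from the camera.

Request:
send_rows(
  steps=[
    [[0.1,0.1,1,0,1],[0,0,0,0,1],[0,0,0,0,0],[0,0,0,0,0],[0,0,0,0,0],[0,0,0,0,0],[0,0,0,0,0],[0,0,0,0,0]],
  ],
)

```text
clock: 4.12
position: [522.7, -403.8, 45.6]
ee_rot: [-0.51, 0.86, 0.002, 0.004]
contact_force: [-0.7, 1.0, -0.7]
gripper_width: 31.8
```

```bash
python3 - <<'E'
from m import *
n="side";im,d=optics.get_image(n); W=cloud(n,d)
cv2.imwrite("pics/c5.png",cv2.resize(im[110:230,380:500],None,fx=4,fy=4))
E
python3 go.py 521 -403 46 151.4
```

```text
t 4.17 pos [ 522.7 -403.8   45.6] psi 151.4 j6 -0.07 w 31.8 F [ 0.8  0.3 -0.8] tz [ 0.005  0.008 -1.   ] tilt 0.54
turn -0.0 then cm [ 0.01  0.19 -0.04] without turn [ 0.01  0.19 -0.04]
```

View pics/c5.png

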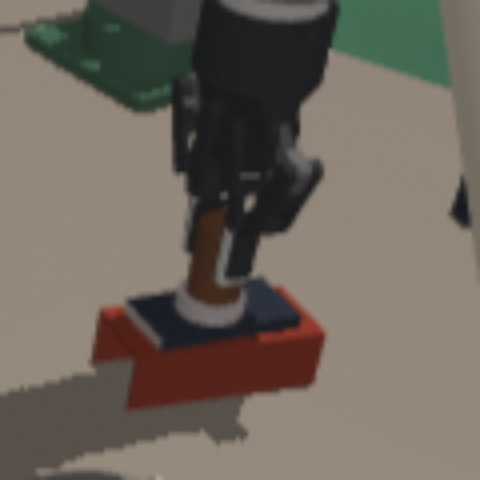

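Request:
send_rows(
  steps=[
    [[0,0,0,0,0.6],[0,0,0,0,0.6],[0,0,0,0,0.6],[0,0,-0.5,0,0.6],[0,0,-0.4,0,0.6],[0,0,0,0,0.6],[0,0,0,0,0],[0,0,0,0,0],[0,0,0,0,0],[0,0,0,0,0]],
  ],
)

```text
clock: 5.0
position: [522.5, -403.9, 56.3]
ee_rot: [-0.51, 0.86, 0.002, 0.004]
contact_force: [0.1, -0.0, -0.8]
gripper_width: 31.2
```

Request:
send_rows(
  steps=[
    [[0,0,-0.3,0,0],[0,0,-1,0,0],[0,0,-2,0,0],[0,0,-2,0,0],[0,0,-2,0,0],[0,0,-2,0,0],[0,0,0,0,0],[0,0,0,0,0]],
  ],
)

```text
clock: 5.67
position: [519.9, -403.6, 153.4]
ee_rot: [-0.51, 0.86, 0.005, 0.003]
contact_force: [0.5, 0.4, -1.5]
gripper_width: 31.1
```

```bash
python3 - <<'E'
from m import *
n="side";im,d=optics.get_image(n); W=cloud(n,d)
s=arm.read_state()["position"]
sel=(abs(W[...,0]-s[0])<40)&(abs(W[...,1]-s[1])<40)&(W[...,2]>75)&(W[...,2]<220)
hsv=cv2.cvtColor(im,cv2.COLOR_BGR2HSV); br=sel&(hsv[...,1]>110)&(hsv[...,0]<15); bl=sel&~br
print("brown low/high",np.percentile(W[br][:,2],[1,5,95]),"finger low",np.sort(W[bl][:,2])[:12].round(0))
cv2.imwrite("pics/c6.png",cv2.resize(im[60:220,380:540],None,fx=3,fy=3))
E
python3 go.py 434 -160 150 112
```

```text
brown low/high [160.34073374 161.62083325 206.08123536] finger low [158. 158. 161. 161. 164. 171. 173. 174. 175. 177. 182. 182.]
t 5.72 pos [ 520.2 -404.1  153.9] psi 151.4 j6 -0.08 w 30.9 F [ 0.9 -0.3  0.4] tz [ 0.    0.01 -1.  ] tilt 0.57
turn 0.687 then cm [-1.15 25.85  0.63] without turn [-17.29  19.26   0.63]
```

View pics/c6.png

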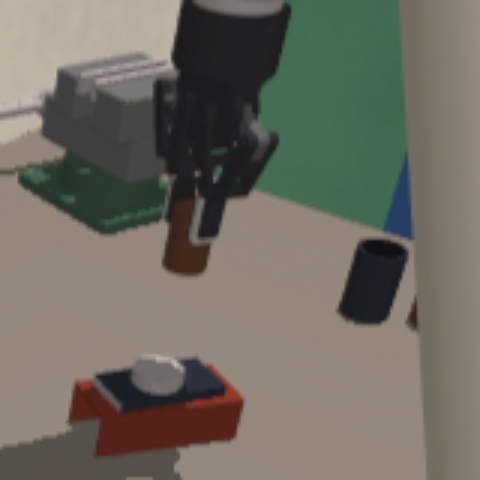

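Request:
send_rows(
  steps=[
    [[0,0,0,0.12,0],[0,0,0,0.12,0],[0,0,0,0.12,0],[0,0,0,0.12,0],[0,0,0,0.12,0],[0,0,0,0.09,0],[-0.3,2.5,0,0,0],[-0.3,2.5,0,0,0],[-0.3,2.5,0,0,0],[0,2.5,0,0,0]],
  ],
)

```text
clock: 6.55
position: [487.8, -304.2, 141.2]
ee_rot: [-0.17, 0.985, 0.012, -0.008]
contact_force: [0.5, 0.3, -1.0]
gripper_width: 30.9
```

Request:
send_rows(
  steps=[
    [[0,2.5,0,0,0],[0,2.5,0,0,0],[0,2.5,0,0,0],[0,2.5,0,0,0],[0,2.5,0,0,0],[0,0,0,0,0]],
  ],
)

```text
clock: 7.05
position: [436.3, -177.1, 137.8]
ee_rot: [-0.17, 0.985, 0.016, -0.015]
contact_force: [-0.3, -0.1, -1.4]
gripper_width: 31.4
```

```bash
python3 go.py 434 -160 75 112
```

```text
t 7.05 pos [ 436.3 -177.1  137.8] psi 109.5 j6 -1.16 w 31.4 F [-0.3 -0.1 -1.4] tz [-0.036  0.026 -0.999] tilt 2.52
turn -0.044 then cm [-0.57  1.44  6.32] without turn [-0.51  1.46  6.32]
```

Request:
send_rows(
  steps=[
    [[-0.2,0.5,0,-0.04,0],[-0.2,0.5,0,0,0],[-0.2,0.5,0,0,0],[0,0,1,0,0],[0,0,1,0,0],[0,0,1,0,0],[0,0,1,0,0],[0,0,0,0,0]],
  ],
)

```text
clock: 7.72
position: [433.0, -157.6, 93.9]
ee_rot: [-0.188, 0.982, 0.017, -0.017]
contact_force: [-0.0, -0.2, -1.5]
gripper_width: 31.3
```

```bash
cat > look.py <<'E'
import sys; from m import *
n=sys.argv[1]; u,v,h,f=map(int,sys.argv[3:7]); im,d=optics.get_image(n); np.savez("last_%s.npz"%n,im=im,d=d)
cv2.imwrite("pics/%s.png"%sys.argv[2],cv2.resize(im[v-h:v+h,u-h:u+h],None,fx=f,fy=f))
E
python3 go.py 434 -160 60 112; python3 look.py side d1 405 220 70 4
python3 - <<'E'
from m import *
z=np.load("last_side.npz"); im=z["im"]; W=cloud("side",z["d"]); hsv=cv2.cvtColor(im,cv2.COLOR_BGR2HSV)
br=(hsv[...,1]>90)&(hsv[...,0]<15)&(abs(W[...,0]-434)<50)&(abs(W[...,1]+160)<50)&(W[...,2]>55)
P=W[br]; print(len(P),P.min(0).round(1),P.max(0).round(1),np.percentile(P[:,2],[2,98]).round(1)); m=cv2.fitEllipse  # visible half
E
```

```text
t 7.72 pos [ 433.  -157.6   93.9] psi 111.6 j6 -1.16 w 31.3 F [-0.  -0.2 -1.5] tz [-0.041  0.026 -0.999] tilt 2.76
turn -0.006 then cm [-0.09 -0.39  3.38] without turn [-0.1  -0.39  3.38]
242 [ 412.7 -178.1   99.3] [ 441.  -139.4  150.7] [100.6 149.7]
```

View pics/d1.png

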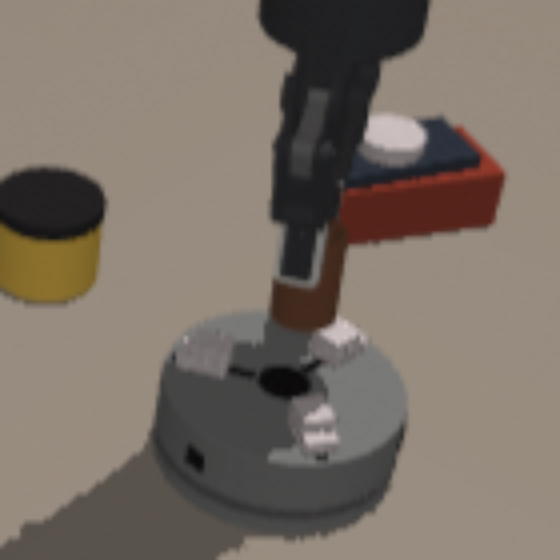

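Request:
send_rows(
  steps=[
    [[0,-0.2,1,0,0],[0,0,1,0,0],[0,0,1,0,0],[0,0,1,0,0],[0,0,0.3,0,0],[0,0,0,0,0]],
  ],
)

```text
clock: 8.27
position: [437.0, -160.1, 53.4]
ee_rot: [-0.187, 0.982, 0.015, -0.014]
contact_force: [-0.1, 1.0, -1.2]
gripper_width: 31.1
```

```bash
python3 go.py 434 -160 45 112
```

```text
t 8.27 pos [ 437.  -160.1   53.4] psi 111.5 j6 -1.15 w 31.1 F [-0.1  1.  -1.2] tz [-0.033  0.023 -0.999] tilt 2.31
turn -0.008 then cm [0.26 0.1  0.85] without turn [0.26 0.09 0.85]
```

Request:
send_rows(
  steps=[
    [[0.3,0.3,0,0,0],[0,0,0.4,0,0],[0,0,0.3,0,0],[0,0,0,0,0],[0,0,0,0,0]],
  ],
)

```text
clock: 8.68
position: [434.6, -158.5, 48.4]
ee_rot: [-0.187, 0.982, 0.014, -0.012]
contact_force: [0.5, -0.1, -0.4]
gripper_width: 31.0
```

```bash
python3 go.py 434 -160 45 112
```

```text
t 8.68 pos [ 434.6 -158.5   48.4] psi 111.5 j6 -1.16 w 31.0 F [ 0.5 -0.1 -0.4] tz [-0.028  0.023 -0.999] tilt 2.06
turn -0.008 then cm [ 0.1  -0.13  0.34] without turn [ 0.1  -0.13  0.34]
```

Request:
send_rows(
  steps=[
    [[0,0,0.25,0,0],[0,0,0.1,0,0],[0,0,0.1,0,0],[0,0,0,0,0]],
  ],
)

```text
clock: 9.02
position: [435.1, -158.4, 44.8]
ee_rot: [-0.187, 0.982, 0.013, -0.011]
contact_force: [0.1, 0.5, -0.2]
gripper_width: 31.4
```

```bash
python3 go.py 434 -160 45 112
```

```text
t 9.02 pos [ 435.1 -158.4   44.8] psi 111.6 j6 -1.16 w 31.4 F [ 0.1  0.5 -0.2] tz [-0.027  0.022 -0.999] tilt 1.98
turn -0.007 then cm [ 0.17 -0.1  -0.02] without turn [ 0.16 -0.1  -0.02]
```

Request:
send_rows(
  steps=[
    [[0,0,0,0,0.45],[0,0,0,0,0.55],[0,0,0,0,0.6],[0,0,0,0,0.6],[0,0,0,0,0.6]],
  ],
)

```text
clock: 9.43
position: [436.0, -158.6, 45.0]
ee_rot: [-0.187, 0.982, 0.013, -0.01]
contact_force: [-0.1, 0.0, 0.3]
gripper_width: 51.3
```

```bash
python3 go.py 434 -160 45 112; python3 look.py side d2 405 220 60 4
```

```text
t 9.43 pos [ 436.  -158.6   45. ] psi 111.6 j6 -1.16 w 51.3 F [-0.1  0.   0.3] tz [-0.025  0.022 -0.999] tilt 1.9
turn -0.007 then cm [ 0.23 -0.06  0.  ] without turn [ 0.23 -0.06  0.  ]
```

View pics/d2.png

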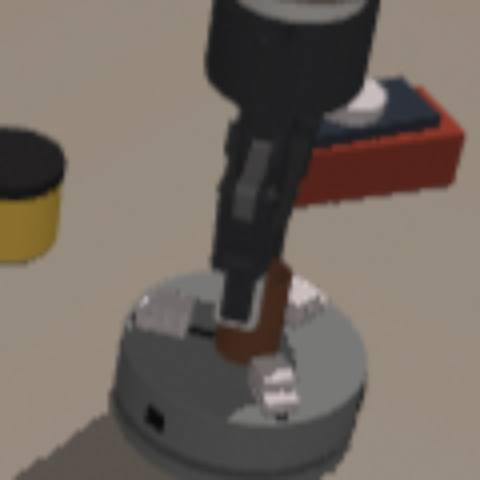

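The pipe stands on the chuck face between the jaws with the fingers clear. That makes 10 pictures viewed, so I'll rely mostly on numbers from here.

Request:
send_rows(
  steps=[
    [[0,0,-0.5,0,0.6],[0,0,-1,0,0.6],[0,0,-2,0,0.6],[0,0,-3,0,0.8],[0,0,-3,0,1],[0,0,-3,0,1],[0,0,0,0,1],[0,0,0,0,1]],
  ],
)

```text
clock: 10.15
position: [438.0, -161.9, 176.9]
ee_rot: [-0.187, 0.982, 0.013, -0.012]
contact_force: [-1.0, -0.5, -0.6]
gripper_width: 85.6
```

```bash
cat > stk.py <<'E'
from m import *
for n,b in (("top",(475,215,565,295)),("side",(395,155,470,220))):
    im,d=optics.get_image(n); W=cloud(n,d); H=W[...,2]; hm=lambda a,b:((H>a)&(H<b)).astype(np.uint8)
    for nm,a,c,zz in(("pipe",92,112,100),("blank",57,70,62),("flat",45,70,50),("chan",35,70,40)):
        bb=b if nm!="pipe" else ((360,240,445,335) if n=="top" else (365,150,445,285))
        try: P=ray(n,big(hm(a,c),bb),zz); print(n,nm,len(P),rect(P),circ(P))
        except Exception as e: print(n,nm,"none")
E
python3 stk.py;  python3 go.py 522 -405 150 151.4
```

```text
top pipe none
top blank none
top flat none
top chan none
side pipe 42 [ 428.8 -155.7   41.3   32.4  -66.1] [ 428.8 -155.6   32.9   40.2]
side blank 40 [ 519.6 -405.    49.5   42.3  -72.6] [ 519.7 -405.2   42.3   48. ]
side flat 93 [ 523.9 -411.6  104.9   70.5   60.7] [ 520.2 -410.7   66.8  117.2]
side chan 118 [ 527.  -415.6  133.1   92.2   58. ] [ 520.4 -415.6   88.1  152.2]
t 10.25 pos [ 437.9 -162.   176.2] psi 111.6 j6 -1.16 w 85.4 F [-0.1 -0.1 -0.1] tz [-0.029  0.021 -0.999] tilt 2.06
turn -0.695 then cm [ 17.32 -19.09   1.87] without turn [  1.08 -25.75   1.87]
```

```bash
python3 - <<'E'
from m import *
z=np.load("last_side.npz"); W=cloud("side",z["d"])
for v in range(234,246): print(v,[W[v,u].round(0).tolist() for u in (402,404,406)],z["im"][v,404])
E
```

```text
234 [[425.0, -122.0, 106.0], [423.0, -126.0, 105.0], [418.0, -126.0, 108.0]] [33 32 31]
235 [[424.0, -122.0, 104.0], [420.0, -123.0, 106.0], [418.0, -126.0, 105.0]] [34 32 32]
236 [[426.0, -126.0, 99.0], [423.0, -129.0, 99.0], [418.0, -127.0, 103.0]] [34 32 32]
237 [[425.0, -124.0, 98.0], [422.0, -127.0, 97.0], [418.0, -128.0, 100.0]] [33 31 31]
238 [[424.0, -123.0, 96.0], [421.0, -126.0, 96.0], [417.0, -126.0, 99.0]] [33 32 32]
239 [[425.0, -126.0, 91.0], [421.0, -127.0, 93.0], [416.0, -126.0, 96.0]] [31 30 30]
240 [[426.0, -130.0, 86.0], [423.0, -131.0, 88.0], [417.0, -128.0, 92.0]] [75 76 78]
241 [[435.0, -146.0, 69.0], [429.0, -144.0, 74.0], [418.0, -132.0, 87.0]] [75 80 89]
242 [[434.0, -145.0, 67.0], [429.0, -144.0, 71.0], [425.0, -146.0, 72.0]] [40 51 71]
243 [[434.0, -146.0, 65.0], [429.0, -145.0, 67.0], [425.0, -145.0, 70.0]] [29 40 64]
244 [[433.0, -144.0, 64.0], [428.0, -145.0, 66.0], [424.0, -146.0, 67.0]] [29 40 64]
245 [[432.0, -144.0, 61.0], [429.0, -146.0, 62.0], [424.0, -146.0, 65.0]] [28 41 65]
```

Request:
send_rows(
  steps=[
    [[0,0,0,-0.12,1],[0,0,0,-0.12,1],[0,0,0,-0.12,1],[0,0,0,-0.12,1],[0,0,0,-0.12,1],[0,0,0,-0.11,1],[2,-2.2,0,0,1],[2,-2.2,0,0,1],[2,-2.2,0,0,1],[2,-2.2,0,0,1]],
  ],
)

```text
clock: 11.08
position: [473.9, -270.1, 159.6]
ee_rot: [-0.535, 0.845, 0.026, -0.016]
contact_force: [0.4, 0.7, -0.5]
gripper_width: 85.5
```

Request:
send_rows(
  steps=[
    [[2,-2.2,0,0,1],[2,-2.2,0,0,1],[2,-2.2,0,0,1],[2,-2.2,0,0,1],[0,0,0,0,1],[0,0,0,0,1]],
  ],
)

```text
clock: 11.58
position: [516.7, -388.2, 139.8]
ee_rot: [-0.532, 0.846, 0.035, -0.023]
contact_force: [-0.2, -0.0, 0.4]
gripper_width: 85.3
```

```bash
python3 go.py 521 -407 80 151.4
```

```text
t 11.58 pos [ 516.7 -388.2  139.8] psi 154.4 j6 -0.05 w 85.3 F [-0.2 -0.   0.4] tz [-0.075  0.035 -0.997] tilt 4.73
turn 0.052 then cm [ 1.41 -1.77  5.86] without turn [ 1.5  -1.69  5.86]
```

Request:
send_rows(
  steps=[
    [[0.4,-0.5,1,0.05,1],[0.4,-0.5,1,0,1],[0.4,-0.5,1,0,1],[0,0,1,0,1],[0,0,1,0,1],[0,0,1,0,1],[0,0,0,0,1]],
  ],
)

```text
clock: 12.17
position: [516.3, -399.7, 69.4]
ee_rot: [-0.512, 0.858, 0.039, -0.026]
contact_force: [-0.4, 0.5, -1.1]
gripper_width: 85.6
```

```bash
python3 go.py 521 -407 80 151.4; python3 -c "
from h import *
for i in range(6): optics.get_image('side')"; python3 go.py 521 -407 80 151.4
```

```text
t 12.17 pos [ 516.3 -399.7   69.4] psi 151.7 j6 -0.08 w 85.6 F [-0.4  0.5 -1.1] tz [-0.084  0.04  -0.996] tilt 5.33
turn 0.005 then cm [ 0.42 -0.66 -1.12] without turn [ 0.43 -0.66 -1.12]
t 12.47 pos [ 518.7 -401.5   73.4] psi 151.7 j6 -0.08 w 85.4 F [-0.4 -0.8 -0.7] tz [-0.078  0.036 -0.996] tilt 4.91
turn 0.005 then cm [ 0.38 -0.41 -0.69] without turn [ 0.38 -0.41 -0.69]
```

Request:
send_rows(
  steps=[
    [[0,0,-1,0,1],[0,0,-1,0,1],[0,0,-1,0,1],[0,0,-1,0,1],[0,0,-1,0,1],[0,0,-1,0,1],[0,0,0,0,1]],
  ],
)

```text
clock: 13.05
position: [525.7, -405.2, 144.4]
ee_rot: [-0.513, 0.858, 0.032, -0.022]
contact_force: [0.7, -1.1, 0.5]
gripper_width: 85.0
```

```bash
python3 go.py 521 -407 80 151.4; python3 -c "
from h import *
for i in range(6): optics.get_image('side')"; python3 go.py 521 -407 80 151.4
```

```text
t 13.05 pos [ 525.7 -405.2  144.4] psi 151.7 j6 -0.08 w 85.0 F [ 0.7 -1.1  0.5] tz [-0.07   0.031 -0.997] tilt 4.42
turn 0.006 then cm [ 0.34 -0.17  6.45] without turn [ 0.34 -0.17  6.45]
t 13.35 pos [ 523.6 -403.8  139.6] psi 151.7 j6 -0.08 w 85.3 F [ 0.8 -0.8 -0.7] tz [-0.077  0.036 -0.996] tilt 4.88
turn 0.005 then cm [ 0.37 -0.44  5.95] without turn [ 0.38 -0.44  5.95]
```

Request:
send_rows(
  steps=[
    [[0,0,-4,0,1],[0,0,-4,0,1],[0,0,-4,0,1],[0,0,0,0,1]],
  ],
)

```text
clock: 13.68
position: [529.7, -406.9, 256.0]
ee_rot: [-0.512, 0.858, 0.043, -0.029]
contact_force: [-0.3, -0.6, 2.3]
gripper_width: 85.2
```

```bash
cat > hold.py <<'E'
import sys; from h import *
for i in range(int(sys.argv[1])): optics.get_image('side')
E
python3 go.py 521 -407 80 151.4; python3 hold.py 5;  python3 go.py 521 -407 80 151.4
```

```text
t 13.68 pos [ 529.7 -406.9  256. ] psi 151.6 j6 -0.08 w 85.2 F [-0.3 -0.6  2.3] tz [-0.093  0.043 -0.995] tilt 5.9
turn 0.004 then cm [ 0.31 -1.05 17.59] without turn [ 0.31 -1.05 17.59]
t 13.93 pos [ 526.1 -403.5  245.4] psi 151.6 j6 -0.08 w 85.3 F [-0.4  0.5  0.1] tz [-0.108  0.055 -0.993] tilt 6.94
turn 0.004 then cm [ 0.49 -1.72 16.45] without turn [ 0.5  -1.72 16.45]
```

Request:
send_rows(
  steps=[
    [[0,0,4,0,1],[0,0,4,0,1],[0,0,2,0,1]],
  ],
)

```text
clock: 14.18
position: [517.0, -399.8, 146.3]
ee_rot: [-0.512, 0.857, 0.047, -0.031]
contact_force: [-0.3, 0.9, -0.9]
gripper_width: 85.7
```

```bash

python3 go.py 521 -407 80 151.4; python3 hold.py 5;  python3 go.py 521 -407 80 151.4
```

```text
t 14.18 pos [ 517.  -399.8  146.3] psi 151.6 j6 -0.08 w 85.7 F [-0.3  0.9 -0.9] tz [-0.1    0.049 -0.994] tilt 6.43
turn 0.004 then cm [ 0.41 -1.43  6.51] without turn [ 0.41 -1.43  6.51]
t 14.43 pos [ 520.4 -402.2  152.8] psi 151.7 j6 -0.08 w 85.4 F [0.1 0.6 1. ] tz [-0.093  0.043 -0.995] tilt 5.91
turn 0.005 then cm [ 0.34 -1.03  7.21] without turn [ 0.34 -1.03  7.21]
```

Request:
send_rows(
  steps=[
    [[0,0,-1,0,1],[0,0,-1,0,1],[0,0,-1,0,1],[0,0,-1,0,1],[0,0,-1,0,1],[0,0,-1,0,1],[0,0,-1,0,1],[0,0,0,0,1],[0,0,0,0,1],[0,0,0,0,1]],
  ],
)

```text
clock: 15.27
position: [532.9, -409.1, 246.6]
ee_rot: [-0.513, 0.858, 0.03, -0.022]
contact_force: [-0.7, -0.5, -0.4]
gripper_width: 85.3
```

```bash

python3 go.py 521 -407 80 151.4; python3 hold.py 4;  python3 go.py 521 -407 80 151.4
```

```text
t 15.27 pos [ 532.9 -409.1  246.6] psi 151.7 j6 -0.08 w 85.3 F [-0.7 -0.5 -0.4] tz [-0.068  0.028 -0.997] tilt 4.23
turn 0.006 then cm [ 0.26 -0.08 16.7 ] without turn [ 0.26 -0.08 16.7 ]
t 15.47 pos [ 532.4 -408.7  244.8] psi 151.7 j6 -0.08 w 85.3 F [-0.1  0.   0. ] tz [-0.071  0.03  -0.997] tilt 4.42
turn 0.006 then cm [ 0.27 -0.19 16.52] without turn [ 0.27 -0.18 16.52]
```

Request:
send_rows(
  steps=[
    [[0,0,4,0,1],[0,0,4,0,1],[0,0,4,0,1]],
  ],
)

```text
clock: 15.72
position: [530.1, -409.7, 132.6]
ee_rot: [-0.514, 0.858, 0.02, -0.018]
contact_force: [1.7, -0.7, -0.9]
gripper_width: 85.2
```

```bash

python3 go.py 521 -407 80 151.4; python3 hold.py 5;  python3 go.py 521 -407 80 151.4
```

```text
t 15.72 pos [ 530.1 -409.7  132.6] psi 151.8 j6 -0.08 w 85.2 F [ 1.7 -0.7 -0.9] tz [-0.051  0.017 -0.999] tilt 3.08
turn 0.007 then cm [0.15 0.65 5.31] without turn [0.14 0.66 5.31]
t 15.97 pos [ 530.8 -410.4  134.7] psi 151.8 j6 -0.08 w 85.6 F [-0.  -0.5  0.6] tz [-0.052  0.016 -0.998] tilt 3.15
turn 0.007 then cm [0.11 0.72 5.52] without turn [0.11 0.72 5.52]
```

Request:
send_rows(
  steps=[
    [[0,0,-1,0,1],[0,0,-1,0,1],[0,0,-1,0,1],[0,0,-1,0,1],[0,0,-1,0,1],[0,0,-1,0,1],[0,0,-1,0,1],[0,0,0,0,1],[0,0,0,0,1],[0,0,0,0,1]],
  ],
)

```text
clock: 16.8
position: [540.6, -415.2, 229.7]
ee_rot: [-0.514, 0.857, 0.008, -0.011]
contact_force: [1.3, -0.9, 0.0]
gripper_width: 85.8
```

Request:
send_rows(
  steps=[
    [[0,0,4,0,1],[0,0,4,0,1],[0,0,4,0,1]],
  ],
)

```text
clock: 17.05
position: [543.8, -419.5, 117.8]
ee_rot: [-0.515, 0.857, -0.003, -0.006]
contact_force: [0.1, -0.7, -0.1]
gripper_width: 85.6
```

```bash

python3 hold.py 5;  python3 go.py 521 -407 80 151.4
```

```text
t 17.3 pos [ 544.2 -420.   119.7] psi 152.0 j6 -0.08 w 85.0 F [-0.3 -0.3  1.2] tz [-0.009 -0.012 -1.   ] tilt 0.86
turn 0.011 then cm [-0.09  2.65  3.97] without turn [-0.12  2.65  3.97]
```

Request:
send_rows(
  steps=[
    [[0,0,-1,0,1],[0,0,-1,0,1],[0,0,-1,0,1],[0,0,-1,0,1],[0,0,-1,0,1],[0,0,-1,0,1],[0,0,-1,0,1],[0,0,0,0,1],[0,0,0,0,1],[0,0,0,0,1]],
  ],
)

```text
clock: 18.13
position: [550.3, -422.3, 215.1]
ee_rot: [-0.516, 0.857, -0.015, -0.0]
contact_force: [-0.2, -0.5, -0.2]
gripper_width: 85.3
```

```bash

python3 hold.py 3;  python3 go.py 521 -407 80 151.4
```

```text
t 18.28 pos [ 550.  -422.1  213.9] psi 152.1 j6 -0.08 w 85.5 F [-0.2  0.5 -0.3] tz [ 0.014 -0.025 -1.   ] tilt 1.67
turn 0.012 then cm [-0.15  3.59 13.3 ] without turn [-0.19  3.59 13.3 ]
```

Request:
send_rows(
  steps=[
    [[-0.1,1.8,0,0.01,1],[0,1.7,0,0,1]],
  ],
)

```text
clock: 18.45
position: [520.3, -405.0, 209.5]
ee_rot: [-0.511, 0.859, -0.013, -0.002]
contact_force: [0.2, 0.5, 1.5]
gripper_width: 85.6
```

```bash

python3 hold.py 4;  python3 go.py 521 -407 60 151.4
```

```text
t 18.65 pos [ 520.9 -405.5  210.9] psi 151.5 j6 -0.1 w 85.4 F [-0.4  0.3 -0.1] tz [ 0.013 -0.025 -1.   ] tilt 1.62
turn 0.002 then cm [-0.12  0.26 15.08] without turn [-0.12  0.26 15.08]
```

Request:
send_rows(
  steps=[
    [[0,0,1,0,1],[0,0,1,0,1],[0,0,1,0,1],[0,0,1,0,1],[0,0,1,0,1],[0,0,1,0,1],[0,0,1,0,1],[0,0,1,0,1],[0,0,0,0,1],[0,0,0,0,1]],
  ],
)

```text
clock: 19.48
position: [522.7, -408.2, 117.0]
ee_rot: [-0.511, 0.859, -0.011, -0.003]
contact_force: [-0.3, -0.7, 0.4]
gripper_width: 85.4
```

```bash

python3 hold.py 3;  python3 go.py 521 -407 60 151.4; python3 stk.py
```

```text
t 19.63 pos [ 523.2 -408.3  118.1] psi 151.5 j6 -0.1 w 85.5 F [-0.4  0.2  0.4] tz [ 0.008 -0.023 -1.   ] tilt 1.4
turn 0.002 then cm [-0.11  0.36  5.8 ] without turn [-0.11  0.36  5.8 ]
top pipe 49 [ 432.3 -159.5   33.1   32.7   45.6] [ 432.4 -160.    32.2   32.8]
top blank none
top flat none
top chan none
side pipe 42 [ 428.8 -154.6   42.    32.2  -57. ] [ 428.9 -155.5   32.7   40.4]
side blank 40 [ 519.7 -405.5   48.3   42.3  -72.8] [ 519.6 -405.3   42.2   47.8]
side flat 91 [ 523.9 -411.7  103.3   69.5   63.3] [ 520.4 -410.9   66.3  116.4]
side chan 119 [ 526.4 -415.1  133.1   93.6   58.4] [ 520.7 -415.5   87.9  151.6]
```

Request:
send_rows(
  steps=[
    [[0,0.2,1,0,1],[0,0.1,1,0,1],[0,0,1,0,1],[0,0,1,0,1],[0,0,1,0,1],[0,0,1,0,1],[0,0,1,0,1],[0,0,1,0,1],[0,0,0.5,0,1],[0,0,0,0,1]],
  ],
)

```text
clock: 20.57
position: [521.0, -408.9, 24.3]
ee_rot: [-0.511, 0.859, -0.012, -0.002]
contact_force: [0.3, 0.3, -0.4]
gripper_width: 85.3
```

```bash

python3 hold.py 3;  python3 go.py 521 -407 15 151.4
```

```text
t 20.72 pos [ 522.1 -409.5   26.5] psi 151.5 j6 -0.1 w 85.6 F [ 0.  -0.1  0.6] tz [ 0.012 -0.025 -1.   ] tilt 1.58
turn 0.002 then cm [-0.18  0.24  1.14] without turn [-0.18  0.24  1.14]
```

Request:
send_rows(
  steps=[
    [[0,0.1,0.5,0,1],[0,0,0.4,0,1],[0,0,0,0,1],[0,0,0,0,0],[0,0,0,0,0],[0,0,0,0,0],[0,0,0,0,0],[0,0,0,0,0],[0,0,0,0,0],[0,0,0,0,0]],
  ],
)

```text
clock: 21.55
position: [523.2, -410.1, 20.6]
ee_rot: [-0.511, 0.859, -0.016, 0.0]
contact_force: [-0.7, -0.1, -0.1]
gripper_width: 40.4
```

```bash
python3 go.py 521 -407 15 151.4; python3 look.py side e1 430 180 50 5
```

```text
t 21.55 pos [ 523.2 -410.1   20.6] psi 151.5 j6 -0.1 w 40.4 F [-0.7 -0.1 -0.1] tz [ 0.018 -0.028 -0.999] tilt 1.89
turn 0.002 then cm [-0.17  0.36  0.55] without turn [-0.17  0.36  0.55]
```

View pics/e1.png

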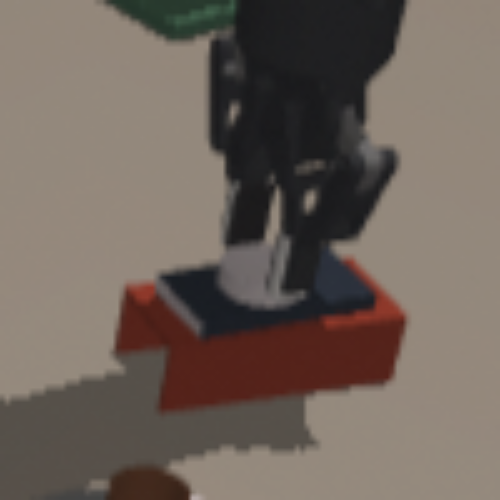

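Request:
send_rows(
  steps=[
    [[0,0,0,0,0.7],[0,0,0,0,0.7],[0,0,0.4,0,0.7],[0,0,0.2,0,0.7],[0,0,0,0,0],[0,0,0,0,0],[0,0,0,0,0],[0,0,0,0,0]],
  ],
)

```text
clock: 22.27
position: [523.6, -410.6, 14.7]
ee_rot: [-0.512, 0.859, -0.017, 0.0]
contact_force: [1.6, 0.5, -0.4]
gripper_width: 41.1
```

```bash
python3 go.py 521 -407 15 151.4
```

```text
t 22.27 pos [ 523.6 -410.6   14.7] psi 151.6 j6 -0.1 w 41.1 F [ 1.6  0.5 -0.4] tz [ 0.018 -0.029 -0.999] tilt 1.93
turn 0.003 then cm [-0.19  0.4  -0.04] without turn [-0.19  0.4  -0.04]
```

Request:
send_rows(
  steps=[
    [[0,0,-0.3,0,0],[0,0,-1,0,0],[0,0,-2,0,0],[0,0,-3,0,0],[0,0,-3,0,0],[0,0,-3,0,0]],
  ],
)

```text
clock: 22.77
position: [515.5, -403.7, 133.1]
ee_rot: [-0.511, 0.86, -0.007, -0.005]
contact_force: [0.8, -0.8, -1.3]
gripper_width: 41.4
```

```bash
python3 hold.py 4; python3 go.py 443 157.5 130 151.6; python3 - <<'E'
from m import *
im,d=optics.get_image("side"); W=cloud("side",d); s=arm.read_state()["position"]
sel=(abs(W[...,0]-s[0])<45)&(abs(W[...,1]-s[1])<45)&(W[...,2]>80)&(W[...,2]<s[2]+70)&(im.min(2)>110)
P=W[sel]; print(len(P),P.min(0).round(0),P.max(0).round(0))
E
```

```text
t 22.97 pos [ 516.7 -404.1  133.6] psi 151.4 j6 -0.1 w 41.7 F [ 0.4 -0.5 -1.5] tz [ 0.003 -0.019 -1.   ] tilt 1.08
turn -0.003 then cm [-45.89  33.19  -0.71] without turn [-45.79  33.34  -0.71]
26 [ 493. -425.  169.] [ 525. -379.  199.]
```

Request:
send_rows(
  steps=[
    [[-1.2,0.9,0,0,0],[-2.2,1.6,-0.1,0,0],[-2.2,1.6,-0.1,0,0],[-2.2,1.6,-0.1,0,0],[-2.2,1.6,-0.1,0,0],[-2.2,1.6,-0.1,0,0],[-2.2,1.6,-0.1,0,0],[-2.2,1.6,-0.1,0,0],[-2.2,1.6,-0.1,0,0],[-2.2,1.6,-0.1,0,0]],
  ],
)

```text
clock: 23.85
position: [469.3, -137.5, 120.2]
ee_rot: [-0.505, 0.863, 0.005, -0.017]
contact_force: [0.1, 1.3, -1.0]
gripper_width: 41.5
```

```bash
python3 hold.py 3; python3 go.py 443 157.5 130 151.6
```

```text
t 24.0 pos [ 469.8 -137.3  120.6] psi 150.9 j6 -0.57 w 41.1 F [ 0.3 -0.  -0.8] tz [-0.034 -0.008 -0.999] tilt 2.01
turn -0.013 then cm [-24.64  16.4   -1.09] without turn [-24.43  16.71  -1.09]
```

Request:
send_rows(
  steps=[
    [[-1.2,0.8,-0.1,0,0],[-2.2,1.5,-0.1,0,0],[-2.2,1.5,-0.1,0,0],[-2.2,1.5,-0.1,0,0],[-2.2,1.5,-0.1,0,0],[-2.2,1.5,-0.1,0,0],[-2.2,1.5,-0.1,0,0],[-2.2,1.5,-0.1,0,0],[-2.2,1.5,-0.1,0,0],[-2,1.3,-0.1,0,0]],
  ],
)

```text
clock: 24.83
position: [445.8, 112.4, 120.4]
ee_rot: [-0.499, 0.866, 0.007, -0.027]
contact_force: [1.0, -0.1, -1.3]
gripper_width: 41.1
```

```bash
python3 hold.py 3; python3 go.py 443 157.5 130 151.6
```

```text
t 24.98 pos [446.1 112.4 120.4] psi 149.9 j6 -1.1 w 41.5 F [-0.2 -0.7 -1.5] tz [-0.052 -0.015 -0.999] tilt 3.12
turn -0.029 then cm [-3.78  2.46 -1.01] without turn [-3.71  2.56 -1.01]
```

Request:
send_rows(
  steps=[
    [[-0.9,0.6,-1,-0.03,0],[-0.9,0.6,-1,0,0],[-0.9,0.6,-1,0,0],[-0.9,0.6,-1,0,0],[0,0,-1,0,0],[0,0,-1,0,0],[0,0,0,0,0],[0,0,0,0,0],[0,0,0,0,0]],
  ],
)

```text
clock: 25.73
position: [444.3, 146.4, 174.9]
ee_rot: [-0.506, 0.862, 0.007, -0.036]
contact_force: [1.6, -0.2, -0.8]
gripper_width: 41.3
```

Request:
send_rows(
  steps=[
    [[0,0,4,0,0],[0,0,4,0,0],[0,0,3,0,0]],
  ],
)

```text
clock: 25.98
position: [443.3, 145.1, 67.7]
ee_rot: [-0.506, 0.862, 0.007, -0.026]
contact_force: [0.0, -0.4, -1.5]
gripper_width: 41.0
```

```bash
python3 hold.py 4; python3 go.py 443 157.5 50 151.6
```

```text
t 26.18 pos [444.2 145.7  69.9] psi 150.8 j6 -1.14 w 41.1 F [ 0.3  0.3 -0.4] tz [-0.053 -0.017 -0.998] tilt 3.16
turn -0.014 then cm [-1.06  0.59  1.97] without turn [-1.05  0.61  1.97]
```

Request:
send_rows(
  steps=[
    [[0,0,-1,0,0],[0,0,-1,0,0],[0,0,-1,0,0],[0,0,-1,0,0],[0,0,-1,0,0],[0,0,-1,0,0],[0,0,-1,0,0],[0,0,0,0,0],[0,0,0,0,0],[0,0,0,0,0]],
  ],
)

```text
clock: 27.02
position: [460.8, 152.4, 166.4]
ee_rot: [-0.508, 0.861, 0.005, -0.006]
contact_force: [0.3, -0.2, -1.6]
gripper_width: 41.2
```

```bash
python3 hold.py 3; python3 go.py 443 157.5 50 151.6
```

```text
t 27.17 pos [459.9 151.9 164.8] psi 151.0 j6 -1.15 w 41.1 F [-0.6 -0.2 -1.6] tz [-0.018  0.002 -1.   ] tilt 1.03
turn -0.01 then cm [ 0.23  1.56 11.51] without turn [ 0.25  1.55 11.51]
```

Request:
send_rows(
  steps=[
    [[0,0,4,0,0],[0,0,4,0,0]],
  ],
)

```text
clock: 27.33
position: [465.2, 155.8, 90.7]
ee_rot: [-0.509, 0.861, 0.005, 0.003]
contact_force: [-0.8, -0.1, -2.4]
gripper_width: 41.0
```

```bash
python3 hold.py 4; python3 go.py 443 157.5 50 151.6
```

```text
t 27.53 pos [464.8 155.   90.8] psi 151.2 j6 -1.14 w 41.3 F [ 0.6  1.3 -1.3] tz [-0.004  0.007 -1.   ] tilt 0.46
turn -0.007 then cm [0.83 2.   4.09] without turn [0.85 2.   4.09]
```

Request:
send_rows(
  steps=[
    [[0.2,0.5,0.5,0,0],[0.2,0.5,0.5,0,0],[0.2,0.5,0.5,0,0],[0.2,0.5,0.5,0,0],[0,0,0.5,0,0],[0,0,0.5,0,0],[0,0,0.5,0,0]],
  ],
)

```text
clock: 28.12
position: [446.4, 162.0, 61.7]
ee_rot: [-0.51, 0.86, 0.004, 0.009]
contact_force: [-0.8, -0.3, -0.8]
gripper_width: 41.5
```

```bash
python3 hold.py 4; python3 go.py 443 157.5 30 151.6; python3 - <<'E'
from m import *
im,d=optics.get_image("side"); np.savez("e2.npz",im=im,d=d); W=cloud("side",d); s=arm.read_state()["position"]
g=im.astype(int); sel=(abs(W[...,0]-s[0])<40)&(abs(W[...,1]-s[1])<40)&(W[...,2]>s[2]+28)&(W[...,2]<s[2]+55)&(im.min(2)>100)
P=W[sel]; print(len(P),P.min(0).round(0),P.max(0).round(0))
E
```

```text
t 28.32 pos [446.6 161.8  61.7] psi 151.3 j6 -1.18 w 41.1 F [ 0.2  0.1 -0.8] tz [ 0.01   0.015 -1.   ] tilt 1.04
turn -0.005 then cm [0.61 0.11 3.16] without turn [0.61 0.11 3.16]
160 [416. 156.  98.] [467. 183. 116.]
```

Request:
send_rows(
  steps=[
    [[0.3,0.1,0.5,0,0],[0.3,0,0.5,0,0],[0,0,0.5,0,0],[0,0,0.5,0,0],[0,0,0.5,0,0]],
  ],
)

```text
clock: 28.78
position: [444.2, 157.6, 35.8]
ee_rot: [-0.51, 0.86, 0.004, 0.01]
contact_force: [-0.4, -0.5, -1.3]
gripper_width: 41.4
```

```bash
python3 hold.py 3; python3 go.py 443 157.5 25 151.6
```

```text
t 28.93 pos [444.  157.4  35.8] psi 151.3 j6 -1.18 w 41.2 F [-0.   0.7 -1.2] tz [ 0.012  0.017 -1.   ] tilt 1.18
turn -0.005 then cm [0.06 0.09 1.08] without turn [0.06 0.09 1.08]
```

Request:
send_rows(
  steps=[
    [[0,0,0.4,0,0],[0,0,0.3,0,0],[0,0,0.2,0,0]],
  ],
)

```text
clock: 29.18
position: [445.0, 158.3, 26.8]
ee_rot: [-0.51, 0.86, 0.004, 0.011]
contact_force: [-0.2, -0.1, -1.3]
gripper_width: 41.5
```

```bash
python3 hold.py 3; python3 go.py 443 157.5 25 151.6
```

```text
t 29.33 pos [444.9 158.2  26.9] psi 151.3 j6 -1.18 w 41.5 F [ 0.5 -0.9 -1.1] tz [ 0.013  0.018 -1.   ] tilt 1.27
turn -0.005 then cm [0.15 0.13 0.18] without turn [0.15 0.13 0.18]
```

Request:
send_rows(
  steps=[
    [[0,0,0.1,0,0],[0,0,0.1,0,0],[0,0,0.05,0,0]],
  ],
)

```text
clock: 29.58
position: [445.2, 158.5, 25.0]
ee_rot: [-0.51, 0.86, 0.004, 0.011]
contact_force: [-2.4, -0.5, 5.1]
gripper_width: 41.3
```

```bash
python3 hold.py 3; python3 go.py 443 157.5 25 151.6;  python3 hold.py 1; python3 go.py 443 157.5 25 151.6
```

```text
t 29.73 pos [445.2 158.5  25.1] psi 151.3 j6 -1.18 w 41.1 F [-2.  -0.1  4. ] tz [ 0.014  0.018 -1.   ] tilt 1.34
turn -0.004 then cm [0.2  0.15 0.  ] without turn [0.2  0.15 0.  ]
t 29.78 pos [445.2 158.5  25.1] psi 151.3 j6 -1.18 w 41.4 F [-1.9  0.4  4.9] tz [ 0.014  0.018 -1.   ] tilt 1.34
turn -0.005 then cm [0.2  0.15 0.  ] without turn [0.2  0.15 0.  ]
```

Request:
send_rows(
  steps=[
    [[0,0,0,0,0.6],[0,0,0,0,0.7],[0,0,0,0,0.8],[0,0,-0.5,0,1],[0,0,-2,0,1],[0,0,-3,0,1],[0,0,-3,0,1],[0,0,-3,0,1]],
  ],
)

```text
clock: 30.45
position: [439.9, 153.5, 137.9]
ee_rot: [-0.51, 0.86, 0.004, 0.003]
contact_force: [1.0, 0.3, -0.0]
gripper_width: 85.0
```

```bash
python3 hold.py 3; python3 go.py 519 -410 150 151.4; python3 - <<'E'
from m import *
for n,b,bt in (("top",(215,255,270,310),(195,235,290,330)),("side",(255,290,335,350),(240,270,350,380))):
    im,d=optics.get_image(n); np.savez(f"f_{n}.npz",im=im,d=d); H=cloud(n,d)[...,2]
    for nm,m,bb,z in (("blank",(H>67)&(H<77),b,72),("tt",(H>55)&(H<77),bt,60)):
        try: P=ray(n,big(m.astype(np.uint8),bb),z); print(n,nm,len(P),circ(P),rect(P))
        except Exception as e: print(n,nm,e)
E
```

```text
t 30.6 pos [442.1 155.1 139.6] psi 151.3 j6 -1.18 w 85.4 F [-0.2  0.3  0.4] tz [ 0.008  0.014 -1.   ] tilt 0.92
turn -0.002 then cm [ 45.91 -33.8   -1.77] without turn [ 45.84 -33.9   -1.77]
top blank 59 [444.2 151.   28.9  45.4] [443.8 149.9  42.9  29.  -11. ]
top tt 201 [434.9 135.5  95.3 158.2] [432.8 132.1 147.6  95.  -25.4]
side blank 67 [442.7 158.9  42.4  45.3] [442.4 159.   45.9  42.  -46. ]
side tt 229 [441.9 158.8 147.5 150.4] [442.4 159.3 151.9 147.4 -49. ]
```

Request:
send_rows(
  steps=[
    [[1.2,-0.9,0,0,1],[2.4,-1.8,-0.1,0,1],[2.4,-1.8,-0.1,0,1],[2.4,-1.8,-0.1,0,1],[2.4,-1.8,-0.1,0,1],[2.4,-1.8,-0.1,0,1],[2.4,-1.8,-0.1,0,1],[2.4,-1.8,-0.1,0,1],[2.4,-1.8,-0.1,0,1],[2.4,-1.8,-0.1,0,1]],
  ],
)

```text
clock: 31.53
position: [473.4, -137.9, 129.5]
ee_rot: [-0.514, 0.858, 0.008, -0.011]
contact_force: [1.8, 0.1, 0.5]
gripper_width: 85.7
```

```bash
python3 hold.py 3; python3 go.py 519 -410 150 151.4
```

```text
t 31.68 pos [ 473.4 -138.   129.1] psi 151.6 j6 -0.53 w 85.5 F [-0.1  0.3  0.1] tz [-0.028  0.003 -1.   ] tilt 1.59
turn 0.004 then cm [ 21.72 -16.97  -2.3 ] without turn [ 21.79 -16.87  -2.3 ]
```

Request:
send_rows(
  steps=[
    [[1.2,-0.9,0,0,1],[2.4,-1.9,-0.1,0,1],[2.4,-1.9,-0.1,0,1],[2.4,-1.9,-0.1,0,1],[2.4,-1.9,-0.1,0,1],[2.4,-1.9,-0.1,0,1],[2.4,-1.9,-0.1,0,1],[2.4,-1.8,-0.1,0,1],[1,-0.8,-0.1,0,1]],
  ],
)

```text
clock: 32.43
position: [513.0, -373.6, 123.4]
ee_rot: [-0.519, 0.854, 0.017, -0.018]
contact_force: [0.2, 0.6, -1.1]
gripper_width: 85.2
```

```bash
python3 hold.py 3; python3 go.py 519 -410 60 151.4
```

```text
t 32.58 pos [ 512.4 -371.3  123.4] psi 152.5 j6 -0.11 w 85.3 F [-1.3  0.2  0.3] tz [-0.049  0.012 -0.999] tilt 2.89
turn 0.02 then cm [ 3.   -2.73  6.25] without turn [ 3.05 -2.67  6.25]
```

Now finish the horizontal move, then level the tool with a slow lift and a fast drop.

Request:
send_rows(
  steps=[
    [[1,-0.9,0,0.02,1],[1,-0.9,0,0,1],[1,-0.9,0,0,1]],
  ],
)

```text
clock: 32.83
position: [522.0, -404.6, 121.5]
ee_rot: [-0.513, 0.858, 0.02, -0.019]
contact_force: [-0.7, 0.0, 0.4]
gripper_width: 85.2
```

```bash
python3 hold.py 3; python3 go.py 519 -410 60 151.4
```

```text
t 32.98 pos [ 521.8 -405.3  121.1] psi 151.7 j6 -0.09 w 85.4 F [ 0.2 -0.4  0. ] tz [-0.053  0.015 -0.998] tilt 3.14
turn 0.005 then cm [ 0.48 -0.31  6.11] without turn [ 0.48 -0.3   6.11]
```

Request:
send_rows(
  steps=[
    [[0,0,-1,0,1],[0,0,-1,0,1],[0,0,-1,0,1],[0,0,-1,0,1],[0,0,-1,0,1],[0,0,-1,0,1],[0,0,-1,0,1],[0,0,0,0,1],[0,0,0,0,1],[0,0,0,0,1]],
  ],
)

```text
clock: 33.82
position: [527.0, -402.8, 203.3]
ee_rot: [-0.515, 0.857, 0.017, -0.017]
contact_force: [-0.3, -0.2, 0.8]
gripper_width: 85.7
```

```bash
python3 hold.py 3; python3 go.py 519 -410 60 151.4
```

```text
t 33.97 pos [ 526.5 -402.6  202.1] psi 151.9 j6 -0.09 w 85.4 F [ 0.7 -0.   0.5] tz [-0.049  0.014 -0.999] tilt 2.92
turn 0.01 then cm [ 0.85 -0.4  14.22] without turn [ 0.85 -0.39 14.22]
```

Request:
send_rows(
  steps=[
    [[0,0,4,0,1],[0,0,4,0,1]],
  ],
)

```text
clock: 34.13
position: [528.2, -405.3, 129.8]
ee_rot: [-0.515, 0.857, 0.009, -0.013]
contact_force: [-0.2, -0.5, -1.6]
gripper_width: 85.4
```

```bash
python3 hold.py 4; python3 go.py 519 -410 60 151.4
```

```text
t 34.33 pos [ 527.5 -405.7  130. ] psi 152.1 j6 -0.09 w 85.7 F [ 0.3 -0.4  1.1] tz [-0.037  0.003 -0.999] tilt 2.14
turn 0.011 then cm [0.68 0.3  7.03] without turn [0.68 0.31 7.03]
```

Request:
send_rows(
  steps=[
    [[0,0,-1,0.01,1],[0,0,-1,0,1],[0,0,-1,0,1],[0,0,-1,0,1],[0,0,-1,0,1],[0,0,-1,0,1],[0,0,0,0,1],[0,0,0,0,1],[0,0,0,0,1]],
  ],
)

```text
clock: 35.08
position: [535.6, -409.5, 212.6]
ee_rot: [-0.511, 0.859, -0.001, -0.009]
contact_force: [-0.5, 0.8, -0.3]
gripper_width: 85.4
```

Request:
send_rows(
  steps=[
    [[0,0,4,0,1],[0,0,4,0,1],[0,0,4,0,1]],
  ],
)

```text
clock: 35.33
position: [540.9, -415.3, 101.6]
ee_rot: [-0.512, 0.859, -0.012, -0.003]
contact_force: [0.5, -0.4, -0.2]
gripper_width: 85.2
```

```bash
python3 hold.py 4; python3 go.py 519 -410 40 151.4; python3 - <<'E'
from m import *
n,b="side",(385,140,480,225); im,d=optics.get_image(n); H=cloud(n,d)[...,2]; hsv=cv2.cvtColor(im,cv2.COLOR_BGR2HSV)
for nm,m,z in (("flat",(H>46)&(H<54),50),("chan",(H>36)&(H<54),40)):
    P=ray(n,big(m.astype(np.uint8),b),z); print(nm,len(P),rect(P))
E
```

```text
t 35.53 pos [ 539.7 -415.   101. ] psi 151.6 j6 -0.1 w 85.4 F [-0.1 -0.8  0.1] tz [ 0.    -0.022 -1.   ] tilt 1.26
turn 0.004 then cm [0.43 2.12 6.09] without turn [0.43 2.13 6.09]
flat 92 [ 517.8 -408.6  103.8   56.6   61.4]
chan 118 [ 522.1 -412.7  132.7   78.9   58.4]
```

Request:
send_rows(
  steps=[
    [[0.2,0.7,0,0,1],[0.2,0.7,0,0,1],[0,0.7,0,0,1],[0,0,1,0,1],[0,0,1,0,1],[0,0,1,0,1],[0,0,1,0,1],[0,0,1,0,1],[0,0,1,0,1],[0,0,1,0,1]],
  ],
)

```text
clock: 36.42
position: [526.3, -414.6, 40.4]
ee_rot: [-0.513, 0.858, -0.022, 0.002]
contact_force: [0.3, -0.5, -0.9]
gripper_width: 85.5
```

```bash
python3 hold.py 4; python3 go.py 519 -410 3 151.4
```

```text
t 36.62 pos [ 526.4 -414.7   41.4] psi 151.7 j6 -0.1 w 85.0 F [0.5 0.1 0.3] tz [ 0.025 -0.036 -0.999] tilt 2.49
turn 0.006 then cm [-0.13  1.03  3.8 ] without turn [-0.14  1.03  3.8 ]
```

Request:
send_rows(
  steps=[
    [[0,0.4,-4,0,1],[0,0.4,-4,0,1]],
  ],
)

```text
clock: 36.78
position: [513.2, -405.8, 112.9]
ee_rot: [-0.512, 0.859, -0.014, -0.003]
contact_force: [1.2, -0.5, 0.9]
gripper_width: 85.3
```

```bash
python3 hold.py 4; python3 go.py 519 -410 3 151.4
```

```text
t 36.98 pos [ 514.9 -406.2  115.3] psi 151.6 j6 -0.1 w 85.5 F [ 0.4 -0.5 -0.8] tz [ 0.015 -0.029 -0.999] tilt 1.89
turn 0.004 then cm [-0.07 -0.23 11.24] without turn [-0.07 -0.23 11.24]
```

Request:
send_rows(
  steps=[
    [[0,0,1,0,1],[0,0,1,0,1],[0,0,1,0,1],[0,0,1,0,1],[0,0,1,0,1],[0,0,1,0,1],[0,0,0,0,1],[0,0,0,0,1]],
  ],
)

```text
clock: 37.65
position: [511.6, -405.9, 41.0]
ee_rot: [-0.512, 0.859, -0.011, -0.004]
contact_force: [0.1, -0.8, 0.8]
gripper_width: 85.5
```

```bash
python3 hold.py 3; python3 go.py 519 -410 3 151.4
```

```text
t 37.8 pos [ 512.2 -406.2   42.4] psi 151.6 j6 -0.1 w 85.6 F [ 0.1 -0.6  0.5] tz [ 0.005 -0.024 -1.   ] tilt 1.38
turn 0.003 then cm [-0.06 -0.71  3.95] without turn [-0.06 -0.71  3.95]
```

Request:
send_rows(
  steps=[
    [[0,-0.4,0.5,0,1],[0,-0.4,0.5,0,1],[0,0,0.7,0,1],[0,0,0.7,0,1],[0,0,0.7,0,1],[0,0,0.5,0,1],[0,0,0,0,1]],
  ],
)

```text
clock: 38.38
position: [522.3, -412.3, 5.6]
ee_rot: [-0.512, 0.859, -0.014, -0.002]
contact_force: [0.1, -0.2, -0.3]
gripper_width: 85.6
```

```bash
python3 hold.py 3; python3 go.py 519 -410 3 151.4
```

```text
t 38.53 pos [ 523.2 -412.8    7.3] psi 151.6 j6 -0.1 w 85.5 F [-0.3  0.5 -0.2] tz [ 0.013 -0.028 -1.   ] tilt 1.74
turn 0.004 then cm [-0.05  0.51  0.41] without turn [-0.06  0.51  0.41]
```

Request:
send_rows(
  steps=[
    [[0,0.3,0.3,0,1],[0,0,0.2,0,1],[0,0,0,0,1],[0,0,0,0,0],[0,0,0,0,0],[0,0,0,0,0],[0,0,0,0,0],[0,0,0,0,0],[0,0,0,0,0]],
  ],
)

```text
clock: 39.28
position: [522.1, -412.2, 4.4]
ee_rot: [-0.512, 0.859, -0.018, -0.0]
contact_force: [-0.4, 0.6, 0.3]
gripper_width: 48.0
```

```bash
python3 hold.py 2; python3 go.py 519 -410 3 151.4; python3 look.py side g1 430 180 50 5
```

```text
t 39.38 pos [ 522.1 -412.2    4.4] psi 151.6 j6 -0.1 w 48.3 F [ 0.9 -0.2  0.5] tz [ 0.018 -0.03  -0.999] tilt 2.01
turn 0.004 then cm [-0.05  0.38  0.13] without turn [-0.05  0.38  0.13]
```

View pics/g1.png

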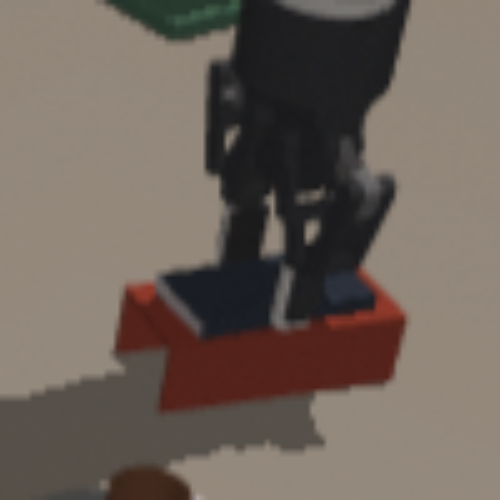

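Request:
send_rows(
  steps=[
    [[0,0,-0.3,0,0],[0,0,-1,0,0],[0,0,-2,0,0],[0,0,-3,0,0],[0,0,-3,0,0],[0,0,-3,0,0]],
  ],
)

```text
clock: 39.93
position: [510.8, -403.0, 118.7]
ee_rot: [-0.51, 0.86, -0.003, -0.007]
contact_force: [0.6, -1.1, -4.6]
gripper_width: 47.9
```

```bash
python3 hold.py 4; python3 go.py 533 410 120 120.6; python3 - <<'E'
from m import *
im,d=optics.get_image("side"); W=cloud("side",d); s=arm.read_state()["position"]
n,b="side",(385,120,480,225);H=W[...,2]
P=ray(n,big(((H>36)&(H<54)).astype(np.uint8),b),40); print("chan",rect(P))
sel=(abs(W[...,0]-s[0])<60)&(abs(W[...,1]-s[1])<60)&(H>s[2]+20)&(H<s[2]+60); P=W[sel]; print(np.percentile(P[:,2],[1,5,20,50]).round(0),P[:,:2].min(0),P[:,:2].max(0))
E
```

```text
t 40.13 pos [ 512.  -403.5  119. ] psi 151.4 j6 -0.1 w 47.7 F [-1.   0.1 -4.6] tz [-0.006 -0.014 -1.   ] tilt 0.86
turn 0.537 then cm [-43.21  68.95  -1.25] without turn [-72.41  37.12  -1.25]
chan [ 516.8 -409.3  132.9   66.4   57.2]
[155. 157. 161. 164.] [ 464.7063334  -457.34383391] [ 555.28429193 -347.8138887 ]
```

Request:
send_rows(
  steps=[
    [[0,0,0,0.09,0],[0,0,0,0.09,0],[0,0,0,0.09,0],[0,0,0,0.09,0],[0,0,0,0.09,0],[0,0,0,0.09,0]],
  ],
)

```text
clock: 40.68
position: [502.1, -397.6, 101.6]
ee_rot: [-0.249, 0.968, 0.006, -0.016]
contact_force: [0.6, -0.7, -3.8]
gripper_width: 47.8
```

Request:
send_rows(
  steps=[
    [[-0.8,1.2,0,0,0],[-1.5,2.4,-0.1,0,0],[-1.5,2.4,-0.1,0,0],[-1.5,2.4,-0.1,0,0],[-1.5,2.4,-0.1,0,0],[-1.5,2.4,-0.1,0,0],[-1.5,2.4,-0.1,0,0],[-1.5,2.4,-0.1,0,0],[-1.5,2.4,-0.1,0,0],[-1.5,2.4,-0.1,0,0]],
  ],
)

```text
clock: 41.52
position: [502.7, -119.3, 87.4]
ee_rot: [-0.24, 0.97, 0.018, -0.038]
contact_force: [0.9, 0.2, -3.7]
gripper_width: 47.7
```

```bash
python3 hold.py 3; python3 go.py 533 410 120 120.6
```

```text
t 41.67 pos [ 503.3 -118.9   87.7] psi 117.9 j6 -1.13 w 47.9 F [ 0.5  0.3 -3.5] tz [-0.081  0.017 -0.997] tilt 4.75
turn -0.047 then cm [-29.38  44.12  -2.54] without turn [-27.26  45.46  -2.54]
```

Request:
send_rows(
  steps=[
    [[0,0,-1,0,0],[0,0,-1,0,0],[0,0,-1,0,0],[0,0,-1,0,0],[0,0,-1,0,0],[0,0,-1,0,0],[0,0,-1,0,0],[0,0,0,0,0],[0,0,0,0,0],[0,0,0,0,0]],
  ],
)

```text
clock: 42.5
position: [505.7, -128.4, 160.8]
ee_rot: [-0.235, 0.971, 0.019, -0.041]
contact_force: [-0.4, 0.9, -4.1]
gripper_width: 47.7
```

```bash
python3 hold.py 3; python3 go.py 533 410 120 120.6
```

```text
t 42.65 pos [ 505.2 -127.9  160.1] psi 117.1 j6 -1.13 w 47.8 F [ 0.9  0.3 -2.9] tz [-0.091  0.018 -0.996] tilt 5.34
turn -0.061 then cm [-30.17  44.55   4.71] without turn [-27.41  46.3    4.71]
```

Request:
send_rows(
  steps=[
    [[-0.8,1.2,0,0,0],[-1.5,2.4,-0.1,0,0],[-1.5,2.4,-0.2,0,0],[-1.5,2.4,-0.2,0,0],[-1.5,2.4,-0.2,0,0],[-1.5,2.4,-0.2,0,0],[-1.5,2.4,-0.2,0,0],[-1.5,2.4,-0.2,0,0],[-1.5,2.4,-0.2,0,0],[-1.5,2.4,-0.2,0,0]],
  ],
)

```text
clock: 43.48
position: [526.4, 145.7, 172.9]
ee_rot: [-0.23, 0.972, 0.019, -0.05]
contact_force: [0.3, -0.5, -2.4]
gripper_width: 47.8
```

```bash
python3 hold.py 3; python3 go.py 533 410 120 120.6
```

```text
t 43.63 pos [526.6 146.1 172.7] psi 116.7 j6 -1.6 w 47.8 F [ 0.1  0.5 -4. ] tz [-0.106  0.014 -0.994] tilt 6.16
turn -0.069 then cm [-14.5   21.99   5.54] without turn [-12.96  22.93   5.54]
```

Request:
send_rows(
  steps=[
    [[0,0,4,0,0],[0,0,4,0,0],[0,0,1.5,0,0]],
  ],
)

```text
clock: 43.88
position: [520.7, 148.0, 80.3]
ee_rot: [-0.232, 0.971, 0.02, -0.044]
contact_force: [-1.8, -1.1, -4.0]
gripper_width: 47.6
```

```bash
python3 go.py 533 410 120 120.6; python3 hold.py 4; python3 go.py 533 410 120 120.6
```

```text
t 43.88 pos [520.7 148.   80.3] psi 116.8 j6 -1.59 w 47.6 F [-1.8 -1.1 -4. ] tz [-0.094  0.018 -0.995] tilt 5.51
turn -0.067 then cm [-14.17  22.14  -3.6 ] without turn [-12.67  23.03  -3.6 ]
t 44.08 pos [524.7 149.1  85.2] psi 116.9 j6 -1.59 w 48.2 F [ 0.6  0.6 -2.8] tz [-0.087  0.02  -0.996] tilt 5.1
turn -0.065 then cm [-13.83  22.21  -3.03] without turn [-12.36  23.06  -3.03]
```

Request:
send_rows(
  steps=[
    [[0,0,-1,0,0],[0,0,-1,0,0],[0,0,-1,0,0],[0,0,-1,0,0],[0,0,-1,0,0],[0,0,-1,0,0],[0,0,-1,0,0],[0,0,0,0,0],[0,0,0,0,0],[0,0,0,0,0]],
  ],
)

```text
clock: 44.92
position: [541.2, 148.2, 183.1]
ee_rot: [-0.233, 0.972, 0.023, -0.021]
contact_force: [1.1, 0.6, -3.5]
gripper_width: 47.9
```

```bash
python3 go.py 533 410 120 120.6; python3 hold.py 3; python3 go.py 533 410 120 120.6
```

```text
t 44.92 pos [541.2 148.2 183.1] psi 116.9 j6 -1.6 w 47.9 F [ 1.1  0.6 -3.5] tz [-0.051  0.035 -0.998] tilt 3.54
turn -0.064 then cm [-12.82  22.56   7.25] without turn [-11.35  23.34   7.25]
t 45.07 pos [540.4 148.  181.4] psi 116.9 j6 -1.6 w 48.0 F [ 0.6  0.1 -3.5] tz [-0.054  0.033 -0.998] tilt 3.66
turn -0.064 then cm [-12.92  22.54   7.04] without turn [-11.45  23.33   7.04]
```

Request:
send_rows(
  steps=[
    [[0,0,4,0,0],[0,0,4,0,0],[0,0,1,0,0]],
  ],
)

```text
clock: 45.32
position: [538.8, 152.3, 92.7]
ee_rot: [-0.233, 0.972, 0.023, -0.017]
contact_force: [-1.4, -0.3, -5.5]
gripper_width: 47.9
```

```bash
python3 go.py 533 410 120 120.6; python3 hold.py 4; python3 go.py 533 410 120 120.6
```

```text
t 45.32 pos [538.8 152.3  92.7] psi 117.0 j6 -1.59 w 47.9 F [-1.4 -0.3 -5.5] tz [-0.045  0.037 -0.998] tilt 3.33
turn -0.064 then cm [-12.59  22.6   -1.74] without turn [-11.13  23.35  -1.74]
t 45.52 pos [543.4 153.6  98.7] psi 117.1 j6 -1.59 w 48.1 F [ 0.7  0.4 -3.5] tz [-0.035  0.04  -0.999] tilt 3.03
turn -0.061 then cm [-12.14  22.68  -1.07] without turn [-10.73  23.38  -1.07]
```

Request:
send_rows(
  steps=[
    [[-0.6,1.2,-0.5,-0.06,0],[-1.2,2.2,-0.5,0,0],[-1.2,2.2,-0.5,0,0],[-1.2,2.2,-0.5,0,0],[-1.2,2.2,-0.5,0,0],[-1.2,2.2,-0.5,0,0],[-1.2,2.2,-0.5,0,0],[-1.2,2.2,-0.3,0,0],[-1.2,2.2,-0.2,0,0],[-0.6,1.2,-0.1,0,0]],
  ],
)

```text
clock: 46.35
position: [545.7, 390.2, 173.1]
ee_rot: [-0.263, 0.964, 0.029, 0.004]
contact_force: [0.4, -0.3, -4.7]
gripper_width: 47.8
```

```bash
cat >> go.py <<'E'
if len(sys.argv)>5:
    g=Ro.from_quat(eval(sys.argv[5])).as_matrix(); n=R@g.T@[0,0,1]; print("piece normal",n.round(3),np.degrees(np.arccos(n[2])).round(2))
E
python3 hold.py 4; python3 go.py 533 410 60 120.6 "[-0.512,0.859,-0.018,0]"
```

```text
t 46.55 pos [544.9 387.1 171.4] psi 120.5 j6 -1.86 w 48.1 F [-0.1 -0.  -4. ] tz [-0.011  0.055 -0.998] tilt 3.19
turn -0.003 then cm [ 0.07  1.99 11.26] without turn [ 0.07  1.99 11.26]
piece normal [ 0.01  -0.091  0.996] 5.23
```

```bash
cat > pc.py <<'E'
# predicted piece pose: pc.py quat_grip pos_grip centre_grip yaw_grip target(x,y,z,yaw)
import sys; from h import *; from scipy.spatial.transform import Rotation as Ro
qg,pg,c,yg,t=[np.array(eval(a),float) for a in sys.argv[1:6]]
s=arm.read_state(); R=Ro.from_quat(s["ee_rot"]).as_matrix(); D=R@Ro.from_quat(qg).as_matrix().T
p=s["position"]+D@(c-pg); x=D@[np.cos(np.radians(yg)),np.sin(np.radians(yg)),0]; yaw=np.degrees(np.arctan2(x[1],x[0]))
n=D@[0,0,1]; dy=(t[3]-yaw+90)%180-90
print("t",round(s["clock"],1),"TCP",s["position"].round(1),"piece",p.round(1),"yaw",yaw.round(1),"n",n.round(3),"F",s["contact_force"].round(1),"w",round(s["gripper_width"],1))
print("need turn",np.radians(-dy).round(3),"shift cm",(R.T@(t[:3]-p)/10).round(2))
E
echo 'python3 pc.py "[-0.512,0.859,-0.018,0]" "[522.1,-412.2,4.4]" "[519,-410,45]" 61.4 "[533,410.5,33,30.6]"' > flat.sh; sh flat.sh
```

```text
t 46.5 TCP [544.9 387.1 171.4] piece [543.8 386.9 212.2] yaw 30.1 n [ 0.01  -0.091  0.996] F [-0.1 -0.  -4. ] w 48.1
need turn -0.008 shift cm [ 0.07  1.64 18.03]
```

Request:
send_rows(
  steps=[
    [[0,0.5,1,0,0],[0,0.6,1,0,0],[0,0.5,1,0,0],[0,0,1.5,0,0],[0,0,1.5,0,0],[0,0,1.5,0,0],[0,0,1.5,0,0],[0,0,1.5,0,0],[0,0,1,0,0],[0,0,0,0,0]],
  ],
)

```text
clock: 47.38
position: [532.2, 402.4, 45.4]
ee_rot: [-0.259, 0.966, 0.026, -0.001]
contact_force: [-0.5, -0.6, -4.3]
gripper_width: 47.8
```

```bash
python3 hold.py 3; sh flat.sh
```

```text
t 47.5 TCP [534.3 404.1  49.3] piece [533.2 403.9  90. ] yaw 29.8 n [ 0.01  -0.089  0.996] F [-0.4 -1.1 -2.3] w 48.1
need turn -0.014 shift cm [-0.21  0.28  5.73]
```

Request:
send_rows(
  steps=[
    [[-0.2,0.3,0.8,-0.01,0],[0,0,0.8,0,0],[0,0,0.8,0,0],[0,0,0.8,0,0],[0,0,0.6,0,0]],
  ],
)

```text
clock: 47.95
position: [537.5, 413.5, 14.6]
ee_rot: [-0.265, 0.964, 0.03, 0.007]
contact_force: [-0.3, 0.2, -4.0]
gripper_width: 47.9
```

```bash
python3 hold.py 3; sh flat.sh; python3 look.py side g2 135 385 75 4
```

```text
t 48.1 TCP [537.3 413.1  14.5] piece [535.9 412.6  55.2] yaw 30.5 n [ 0.003 -0.097  0.995] F [-0.2 -0.6 -3.7] w 47.9
need turn -0.002 shift cm [ 0.42 -0.16  2.21]
```

View pics/g2.png

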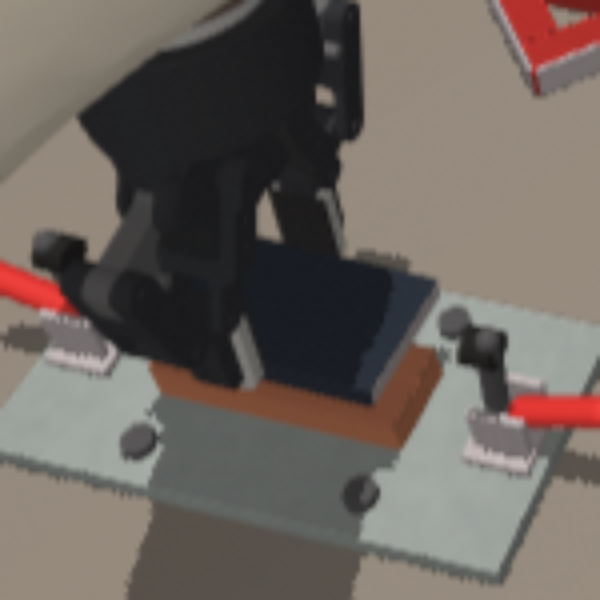

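Request:
send_rows(
  steps=[
    [[0.2,-0.1,0.5,0,0],[0.2,-0.1,0.5,0,0],[0,0,0.4,0,0],[0,0,0.2,0,0]],
  ],
)

```text
clock: 48.48
position: [536.2, 411.3, -0.3]
ee_rot: [-0.265, 0.964, 0.031, 0.009]
contact_force: [0.2, -0.5, -3.5]
gripper_width: 47.9
```

```bash
python3 hold.py 3; sh flat.sh
```

```text
t 48.6 TCP [536.4 411.5   0. ] piece [534.8 410.8  40.8] yaw 30.5 n [-0.002 -0.101  0.995] F [ 0.9  0.1 -3.8] w 47.8
need turn -0.002 shift cm [0.2  0.02 0.77]
```

Request:
send_rows(
  steps=[
    [[0.1,0,0.3,0,0],[0,0,0.2,0,0],[0,0,0.1,0,0]],
  ],
)

```text
clock: 48.88
position: [536.1, 411.9, -5.1]
ee_rot: [-0.266, 0.963, 0.031, 0.01]
contact_force: [-0.9, 0.7, 0.3]
gripper_width: 48.1
```

```bash
python3 hold.py 3; sh flat.sh
```

```text
t 49.0 TCP [536.1 411.8  -4.9] piece [534.5 411.2  35.9] yaw 30.5 n [-0.003 -0.102  0.995] F [-0.9 -0.7 -0.3] w 47.9
need turn -0.002 shift cm [0.17 0.   0.28]
```

Request:
send_rows(
  steps=[
    [[0,0,0.15,0,0],[0,0,0.1,0,0]],
  ],
)

```text
clock: 49.2
position: [536.2, 412.0, -5.8]
ee_rot: [-0.266, 0.963, 0.031, 0.01]
contact_force: [-1.4, -1.2, 3.3]
gripper_width: 47.9
```

```bash
python3 hold.py 2; sh flat.sh
```

```text
t 49.3 TCP [536.2 412.   -5.8] piece [534.5 411.3  34.9] yaw 30.5 n [-0.003 -0.102  0.995] F [-2.2 -1.4  4.1] w 47.8
need turn -0.001 shift cm [ 0.18 -0.    0.18]
```

Request:
send_rows(
  steps=[
    [[0,0,0,0,0.57],[0,0,0,0,0.59],[0,0,0,0,0.62],[0,0,0,0,0.7],[0,0,0,0,0.9],[0,0,0,0,1],[0,0,0,0,1]],
  ],
)

```text
clock: 49.88
position: [539.1, 415.0, -5.1]
ee_rot: [-0.266, 0.963, 0.034, 0.015]
contact_force: [0.7, 1.7, 0.6]
gripper_width: 85.5
```

Request:
send_rows(
  steps=[
    [[0,0,-0.5,0,1],[0,0,-1,0,1],[0,0,-2,0,1],[0,0,-3,0,1],[0,0,-3,0,1],[0,0,-3,0,1]],
  ],
)

```text
clock: 50.38
position: [534.4, 402.2, 117.8]
ee_rot: [-0.266, 0.964, 0.03, 0.007]
contact_force: [0.9, 0.6, 0.3]
gripper_width: 85.4
```

```bash
python3 hold.py 3; python3 go.py 519 -410 150 147.4; python3 - <<'E'
from m import *
for n,b in (("side",(85,350,185,425)),("top",(95,200,165,280))):
    im,d=optics.get_image(n); np.savez(f"h_{n}.npz",im=im,d=d); H=cloud(n,d)[...,2]; hsv=cv2.cvtColor(im,cv2.COLOR_BGR2HSV)
    m=((H>33)&(H<44)&~((hsv[...,0]<10)&(hsv[...,1]>150))).astype(np.uint8); m=cv2.morphologyEx(m,cv2.MORPH_OPEN,np.ones((4,4)))
    try: P=ray(n,big(m,b),38); print(n,len(P),rect(P)); W=cloud(n,d)[m>0]; print(W.mean(0))
    except Exception as e: print(n,e)
E
```

```text
t 50.53 pos [536.5 404.1 121.1] psi 120.9 j6 -1.87 w 85.1 F [ 0.1 -0.   0. ] tz [ 0.005  0.068 -0.998] tilt 3.89
turn -0.463 then cm [ 69.15 -42.28  -8.4 ] without turn [ 43.01 -68.7   -8.4 ]
side 180 [529.5 408.2 101.9  51.9  30.7]
[nan nan nan]
top 129 [532.6 403.6 101.1  50.4  31. ]
[nan nan nan]
```

Request:
send_rows(
  steps=[
    [[0.6,-1.2,-0.2,-0.05,1],[1.2,-2.4,-0.2,-0.05,1],[1.3,-2.3,-0.2,-0.05,1],[1.4,-2.2,-0.2,-0.05,1],[1.5,-2.1,-0.2,-0.05,1],[1.6,-2,-0.2,-0.05,1],[1.8,-2,-0.2,-0.05,1],[1.9,-2,-0.2,-0.05,1],[2,-1.9,-0.2,-0.05,1],[2.1,-1.8,-0.2,0,1]],
  ],
)

```text
clock: 51.47
position: [559.3, 140.5, 107.6]
ee_rot: [-0.488, 0.873, 0.027, 0.0]
contact_force: [-0.7, 0.6, -0.4]
gripper_width: 85.5
```

```bash
python3 hold.py 3; python3 go.py 518 -410 150 147.4
```

```text
t 51.62 pos [559.6 140.1 107.7] psi 148.1 j6 -1.01 w 85.4 F [ 0.3 -0.9 -0.3] tz [-0.025  0.047 -0.999] tilt 3.04
turn 0.013 then cm [ 48.43 -25.91  -6.7 ] without turn [ 48.76 -25.28  -6.7 ]
```

Request:
send_rows(
  steps=[
    [[1.2,-0.6,-0.2,0,1],[2.4,-1.2,-0.3,0,1],[2.4,-1.3,-0.3,0,1],[2.4,-1.3,-0.3,0,1],[2.4,-1.3,-0.3,0,1],[2.4,-1.3,-0.3,0,1],[2.4,-1.3,-0.3,0,1],[2.4,-1.3,-0.3,0,1],[2.4,-1.3,-0.3,0,1],[2.4,-1.3,-0.3,0,1]],
  ],
)

```text
clock: 52.45
position: [540.9, -119.9, 119.7]
ee_rot: [-0.494, 0.869, 0.029, -0.005]
contact_force: [1.0, 0.4, -0.3]
gripper_width: 85.3
```

Request:
send_rows(
  steps=[
    [[2.4,-1.3,-0.3,0,1],[2.4,-1.3,-0.3,0,1],[2.4,-1.3,-0.3,0,1],[2.4,-1.3,-0.3,0,1],[2.4,-1.3,-0.3,0,1],[2.4,-1.3,-0.3,0,1],[2.4,-1.3,-0.3,0,1],[1.5,-0.8,-0.2,0,1]],
  ],
)

```text
clock: 53.12
position: [531.5, -334.3, 129.8]
ee_rot: [-0.498, 0.867, 0.032, -0.009]
contact_force: [0.4, -0.2, 0.3]
gripper_width: 85.2
```

```bash
python3 hold.py 3; python3 go.py 518 -410 150 147.4
```

```text
t 53.17 pos [ 531.4 -336.4  129.6] psi 149.7 j6 -0.19 w 85.7 F [ 0.1 -1.4  0.8] tz [-0.047  0.046 -0.998] tilt 3.78
turn 0.039 then cm [ 6.89 -2.7  -2.31] without turn [ 6.99 -2.42 -2.31]Traceback (most recent call last):
  File "hold.py", line 2, in <module>
    for i in range(int(sys.argv[1])): optics.get_image('side')
                                      ~~~~~~~~~~~~~~~~^^^^^^^^
ValueError: 200 camera calls are used up
```

Request:
send_rows(
  steps=[
    [[1.1,-0.4,0,0.04,1],[1.1,-0.4,0,0,1],[1.1,-0.4,0,0,1],[1.1,-0.4,0,0,1],[1,-0.4,0,0,1],[0.8,-0.4,0,0,1],[0,0,0,0,1]],
  ],
)

```text
clock: 53.75
position: [516.9, -405.4, 124.3]
ee_rot: [-0.479, 0.877, 0.034, -0.011]
contact_force: [0.1, 1.0, 0.7]
gripper_width: 85.5
```

Request:
send_rows(
  steps=[
    [[0,0,-1,0,1],[0,0,-1,0,1],[0,0,-1,0,1],[0,0,-1,0,1],[0,0,-1,0,1],[0,0,-1,0,1],[0,0,-1,0,1],[0,0,0,0,1],[0,0,0,0,1],[0,0,0,0,1]],
  ],
)

```text
clock: 54.58
position: [522.8, -408.2, 206.0]
ee_rot: [-0.48, 0.877, 0.031, -0.009]
contact_force: [-0.2, 0.4, -0.2]
gripper_width: 85.6
```

```bash
python3 go.py 518 -410 60 147.4
```

```text
t 54.58 pos [ 522.8 -408.2  206. ] psi 147.4 j6 -0.13 w 85.6 F [-0.2  0.4 -0.2] tz [-0.046  0.045 -0.998] tilt 3.67
turn 0.001 then cm [ 0.6  -0.61 14.59] without turn [ 0.6  -0.61 14.59]
```

Request:
send_rows(
  steps=[
    [[0,0,4,0,1],[0,0,4,0,1],[0,0,3,0,1],[0,0,2,0,1],[0,0,1,0,1],[0,0,0.5,0,1],[0,0,0,0,1]],
  ],
)

```text
clock: 55.17
position: [515.6, -401.8, 55.3]
ee_rot: [-0.48, 0.877, 0.03, -0.009]
contact_force: [-0.6, 0.7, 0.3]
gripper_width: 85.2
```

```bash
python3 go.py 518 -410 60 147.4
```

```text
t 55.17 pos [ 515.6 -401.8   55.3] psi 147.4 j6 -0.13 w 85.2 F [-0.6  0.7  0.3] tz [-0.045  0.044 -0.998] tilt 3.63
turn 0.0 then cm [ 0.55 -0.61 -0.51] without turn [ 0.55 -0.61 -0.51]
```

Request:
send_rows(
  steps=[
    [[0,0,-1,0,1],[0,0,-1,0,1],[0,0,-1,0,1],[0,0,-1,0,1],[0,0,-1,0,1],[0,0,-1,0,1],[0,0,-1,0,1],[0,0,0,0,1],[0,0,0,0,1],[0,0,0,0,1]],
  ],
)

```text
clock: 56.0
position: [524.0, -408.5, 144.6]
ee_rot: [-0.48, 0.877, 0.021, -0.004]
contact_force: [-0.2, -0.1, 0.2]
gripper_width: 85.5
```

Request:
send_rows(
  steps=[
    [[0,0,4,0,1],[0,0,3,0,1],[0,0,1,0,1],[0,0,0.5,0,1],[0,0,0,0,1]],
  ],
)

```text
clock: 56.42
position: [521.8, -406.0, 57.2]
ee_rot: [-0.48, 0.877, 0.021, -0.004]
contact_force: [0.6, -0.2, -0.2]
gripper_width: 85.8
```

Request:
send_rows(
  steps=[
    [[0,0,-1,0,1],[0,0,-1,0,1],[0,0,-1,0,1],[0,0,-1,0,1],[0,0,-1,0,1],[0,0,-1,0,1],[0,0,-1,0,1],[0,0,0,0,1],[0,0,0,0,1],[0,0,0,0,1]],
  ],
)

```text
clock: 57.25
position: [528.1, -411.5, 145.6]
ee_rot: [-0.481, 0.877, 0.013, -0.0]
contact_force: [-0.2, 0.2, 0.5]
gripper_width: 85.5
```

```bash
python3 go.py 518 -410 60 147.4
```

```text
t 57.25 pos [ 528.1 -411.5  145.6] psi 147.5 j6 -0.13 w 85.5 F [-0.2  0.2  0.5] tz [-0.013  0.023 -1.   ] tilt 1.49
turn 0.002 then cm [0.53 0.73 8.57] without turn [0.52 0.73 8.57]
```

Request:
send_rows(
  steps=[
    [[0.2,0.4,4,0,1],[0.2,0.3,3,0,1],[0,0,1,0,1],[0,0,0.5,0,1],[0,0,0,0,1]],
  ],
)

```text
clock: 57.67
position: [519.2, -409.6, 58.3]
ee_rot: [-0.481, 0.877, 0.012, 0.0]
contact_force: [-1.4, -0.3, 0.2]
gripper_width: 85.5
```

Request:
send_rows(
  steps=[
    [[0,0,-1,0,1],[0,0,-1,0,1],[0,0,-1,0,1],[0,0,-1,0,1],[0,0,-1,0,1],[0,0,-1,0,1],[0,0,0,0,1],[0,0,0,0,1],[0,0,0,0,1]],
  ],
)

```text
clock: 58.42
position: [525.0, -413.9, 135.2]
ee_rot: [-0.482, 0.876, 0.005, 0.004]
contact_force: [0.6, -1.2, -0.2]
gripper_width: 85.3
```

Request:
send_rows(
  steps=[
    [[0,0,4,0,1],[0,0,3,0,1],[0,0,2,0,1],[0,0,1,0,1],[0,0,0.5,0,1],[0,0,0,0,1]],
  ],
)

```text
clock: 58.92
position: [525.7, -413.1, 26.8]
ee_rot: [-0.482, 0.876, 0.004, 0.005]
contact_force: [-1.1, -0.8, 1.2]
gripper_width: 85.4
```

```bash
python3 go.py 518 -410 -25 147.3
```

```text
t 58.92 pos [ 525.7 -413.1   26.8] psi 147.6 j6 -0.12 w 85.4 F [-1.1 -0.8  1.2] tz [ 0.004  0.011 -1.   ] tilt 0.68
turn 0.006 then cm [0.21 0.8  5.18] without turn [0.21 0.8  5.18]
```

Request:
send_rows(
  steps=[
    [[0.2,0.4,0,0.006,1],[0,0.3,0,0,1],[0,0,0,0,1],[0,0,0,0,1]],
  ],
)

```text
clock: 59.25
position: [519.7, -412.1, 29.9]
ee_rot: [-0.479, 0.878, 0.002, 0.006]
contact_force: [0.3, 0.0, -0.3]
gripper_width: 85.4
```

```bash
python3 go.py 518 -410 -25 147.3
```

```text
t 59.25 pos [ 519.7 -412.1   29.9] psi 147.3 j6 -0.13 w 85.4 F [ 0.3  0.  -0.3] tz [ 0.008  0.008 -1.   ] tilt 0.67
turn -0.001 then cm [-0.02  0.27  5.49] without turn [-0.02  0.27  5.49]
```

Request:
send_rows(
  steps=[
    [[0,0,0.8,0,1],[0,0,0.8,0,1],[0,0,0.8,0,1],[0,0,0.8,0,1],[0,0,0.6,0,1],[0,0,0.4,0,1],[0,0,0,0,1]],
  ],
)

```text
clock: 59.83
position: [521.3, -412.3, -14.4]
ee_rot: [-0.479, 0.878, 0.0, 0.007]
contact_force: [-0.3, 0.4, -0.8]
gripper_width: 84.9
```

```bash
python3 go.py 518 -410 -25 147.3
```

```text
t 59.83 pos [ 521.3 -412.3  -14.4] psi 147.3 j6 -0.13 w 84.9 F [-0.3  0.4 -0.8] tz [ 0.012  0.006 -1.   ] tilt 0.77
turn -0.0 then cm [-0.    0.4   1.05] without turn [-0.    0.4   1.05]
```

Request:
send_rows(
  steps=[
    [[0,0.35,0.4,0,1],[0,0,0.4,0,1],[0,0,0,0,1],[0,0,0,0,0],[0,0,0,0,0],[0,0,0,0,0],[0,0,0,0,0],[0,0,0,0,0],[0,0,0,0,0]],
  ],
)

```text
clock: 60.58
position: [519.7, -410.9, -22.7]
ee_rot: [-0.48, 0.877, -0.001, 0.008]
contact_force: [1.1, -0.3, -0.8]
gripper_width: 58.8
```

```bash
python3 go.py 518 -410 -25 147.3; python3 -c "
from h import *; print(arm.read_state()['ee_rot'].round(4).tolist())"
```

```text
t 60.58 pos [ 519.7 -410.9  -22.7] psi 147.3 j6 -0.13 w 58.8 F [ 1.1 -0.3 -0.8] tz [ 0.015  0.005 -1.   ] tilt 0.88
turn 0.0 then cm [0.01 0.2  0.23] without turn [0.01 0.2  0.23]
[-0.4796, 0.8775, -0.0015, 0.0076]
```

Request:
send_rows(
  steps=[
    [[0,0,-0.5,0,0],[0,0,-1,0,0],[0,0,-1.5,0,0],[0,0,-2,0,0],[0,0,-2,0,0],[0,0,-2,0,0],[0,0,-2,0,0],[0,0,-1.5,0,0],[0,0,-1,0,0],[0,0,0,0,0]],
  ],
)

```text
clock: 61.42
position: [509.3, -406.6, 113.6]
ee_rot: [-0.477, 0.879, 0.01, 0.003]
contact_force: [1.7, -0.5, -3.4]
gripper_width: 58.7
```

```bash
echo 'python3 pc.py "[-0.4796,0.8775,-0.0015,0.0076]" "[519.7,-410.9,-22.7]" "[520.5,-410.5,20]" 57.3 "[662.5,4.5,84,2.0]"' > ch.sh; sh ch.sh; python3 go.py 662 4 110 92
```

```text
t 61.4 TCP [ 509.3 -406.6  113.6] piece [ 511.  -406.8  156.3] yaw 57.0 n [ 0.02  -0.015  1.   ] F [ 1.7 -0.5 -3.4] w 58.7
need turn 0.96 shift cm [-42.65   9.56   7.95]
t 61.42 pos [ 509.3 -406.6  113.6] psi 147.0 j6 -0.13 w 58.7 F [ 1.7 -0.5 -3.4] tz [-0.005  0.019 -1.   ] tilt 1.15
turn 0.961 then cm [-16.69  40.49   1.09] without turn [-42.74   9.52   1.09]
```

Request:
send_rows(
  steps=[
    [[0,0,-0.2,0.07,0],[0,0,-0.2,0.07,0],[0,0,-0.2,0.07,0],[0,0,-0.2,0.07,0],[0,0,-0.2,0.07,0],[0,0,-0.2,0.07,0],[0,0,-0.2,0.07,0],[0,0,-0.2,0.07,0],[0,0,-0.2,0.07,0],[0,0,-0.2,0.07,0]],
  ],
)

```text
clock: 62.25
position: [500.7, -400.1, 121.5]
ee_rot: [-0.128, 0.991, 0.02, -0.01]
contact_force: [-0.4, -0.6, -4.9]
gripper_width: 59.1
```

Request:
send_rows(
  steps=[
    [[0,0,-0.2,0.06,0],[0,0,-0.2,0.06,0],[0,0,-0.2,0.06,0],[0,0,-0.2,0.06,0],[0,0,0,0,0]],
  ],
)

```text
clock: 62.67
position: [496.6, -396.9, 122.3]
ee_rot: [-0.0, 1.0, 0.024, -0.018]
contact_force: [0.6, -1.1, -4.3]
gripper_width: 58.9
```

```bash
sh ch.sh; python3 go.py 662 4 110 92
```

```text
t 62.7 TCP [ 496.6 -396.9  122.3] piece [ 499.4 -399.8  164.8] yaw 0.1 n [ 0.048 -0.057  0.997] F [ 0.6 -1.1 -4.3] w 58.9
need turn -0.033 shift cm [-16.67  40.     9.39]
t 62.67 pos [ 496.6 -396.9  122.3] psi 90.0 j6 -1.12 w 58.9 F [ 0.6 -1.1 -4.3] tz [-0.036  0.047 -0.998] tilt 3.42
turn -0.035 then cm [-18.03  39.39   2.52] without turn [-16.65  39.99   2.52]
```

Request:
send_rows(
  steps=[
    [[0,0,4,0,0],[0,0,3,0,0],[0,0,1,0,0],[0,0,0.5,0,0],[0,0,0,0,0]],
  ],
)

```text
clock: 63.08
position: [492.7, -392.6, 33.5]
ee_rot: [-0.003, 1.0, 0.024, -0.019]
contact_force: [0.5, 0.0, -4.1]
gripper_width: 58.9
```

Request:
send_rows(
  steps=[
    [[0,0,-1,0,0],[0,0,-1,0,0],[0,0,-1,0,0],[0,0,-1,0,0],[0,0,-1,0,0],[0,0,-1,0,0],[0,0,-1,0,0],[0,0,0,0,0],[0,0,0,0,0],[0,0,0,0,0]],
  ],
)

```text
clock: 63.92
position: [500.3, -399.6, 122.4]
ee_rot: [-0.005, 1.0, 0.019, -0.01]
contact_force: [-1.0, -0.0, -4.7]
gripper_width: 59.1
```

Request:
send_rows(
  steps=[
    [[0,0,4,0,0],[0,0,3,0,0],[0,0,1,0,0],[0,0,0.5,0,0],[0,0,0,0,0]],
  ],
)

```text
clock: 64.33
position: [498.9, -396.9, 35.2]
ee_rot: [-0.005, 1.0, 0.018, -0.01]
contact_force: [0.3, -0.1, -4.0]
gripper_width: 59.1
```

Request:
send_rows(
  steps=[
    [[0,0,-1,0,0],[0,0,-1,0,0],[0,0,-1,0,0],[0,0,-1,0,0],[0,0,-1,0,0],[0,0,-1,0,0],[0,0,-1,0,0],[0,0,0,0,0],[0,0,0,0,0],[0,0,0,0,0]],
  ],
)

```text
clock: 65.17
position: [504.9, -402.8, 123.6]
ee_rot: [-0.006, 1.0, 0.013, -0.003]
contact_force: [0.3, -0.7, -4.1]
gripper_width: 58.7
```

```bash
sh ch.sh; python3 go.py 662 4 110 92
```

```text
t 65.2 TCP [ 504.9 -402.8  123.6] piece [ 506.4 -404.8  166.2] yaw 0.7 n [ 0.017 -0.036  0.999] F [ 0.3 -0.7 -4.1] w 58.7
need turn -0.024 shift cm [-16.11  40.52   9.23]
t 65.17 pos [ 504.9 -402.8  123.6] psi 90.6 j6 -1.11 w 58.7 F [ 0.3 -0.7 -4.1] tz [-0.005  0.027 -1.   ] tilt 1.56
turn -0.024 then cm [-17.13  40.06   2.36] without turn [-16.18  40.45   2.36]
```

Request:
send_rows(
  steps=[
    [[-0.4,1.1,-0.1,-0.02,0],[-0.9,2.2,-0.2,0,0],[-0.9,2.2,-0.2,0,0],[-0.9,2.2,-0.2,0,0],[-0.9,2.2,-0.2,0,0],[-0.9,2.2,-0.2,0,0],[-0.9,2.2,-0.2,0,0],[-0.9,2.2,-0.2,0,0],[-0.9,2.2,-0.2,0,0],[-0.9,2.2,-0.2,0,0]],
  ],
)

```text
clock: 66.0
position: [579.4, -180.9, 138.6]
ee_rot: [-0.014, 1.0, 0.017, -0.012]
contact_force: [0.1, -0.6, -4.3]
gripper_width: 58.8
```

Request:
send_rows(
  steps=[
    [[-0.9,2.2,-0.2,0,0],[-0.9,2.2,-0.2,0,0],[-0.9,2.2,-0.2,0,0],[-0.9,2.2,-0.2,0,0],[-0.8,2,-0.2,0,0],[-0.5,1.5,-0.2,0,0],[-0.3,0.8,-0.1,0,0],[0,0,0,0,0]],
  ],
)

```text
clock: 66.67
position: [626.2, -32.0, 148.2]
ee_rot: [-0.02, 0.999, 0.018, -0.019]
contact_force: [0.1, -0.7, -4.5]
gripper_width: 58.9
```

```bash
sh ch.sh; python3 go.py 662 4 110 92|head -1
```

```text
t 66.7 TCP [626.2 -32.  148.2] piece [629.1 -34.4 190.8] yaw 2.4 n [ 0.051 -0.045  0.998] F [ 0.1 -0.7 -4.5] w 58.9
need turn 0.007 shift cm [-3.89  3.35 10.67]
t 66.67 pos [626.2 -32.  148.2] psi 92.3 j6 -1.69 w 58.9 F [ 0.1 -0.7 -4.5] tz [-0.039  0.036 -0.999] tilt 3.04
```

Request:
send_rows(
  steps=[
    [[-0.9,0.8,0,0,0],[-1,0.8,0,0,0],[-1,0.8,0,0,0],[-0.6,0.5,0,0,0],[0,0,0,0,0]],
  ],
)

```text
clock: 67.08
position: [660.9, -1.3, 145.5]
ee_rot: [-0.019, 0.999, 0.018, -0.022]
contact_force: [-0.2, -0.8, -5.3]
gripper_width: 58.9
```

Request:
send_rows(
  steps=[
    [[0,0,4,0,0],[0,0,2,0,0],[0,0,0.5,0,0],[0,0,0,0,0]],
  ],
)

```text
clock: 67.42
position: [659.9, -0.9, 79.9]
ee_rot: [-0.018, 0.999, 0.018, -0.02]
contact_force: [-1.4, -0.1, -5.1]
gripper_width: 59.1
```

Request:
send_rows(
  steps=[
    [[0,0,-1,0,0],[0,0,-1,0,0],[0,0,-1,0,0],[0,0,-1,0,0],[0,0,-1,0,0],[0,0,-1,0,0],[0,0,0,0,0],[0,0,0,0,0],[0,0,0,0,0]],
  ],
)

```text
clock: 68.17
position: [667.1, -4.7, 157.7]
ee_rot: [-0.018, 1.0, 0.018, -0.011]
contact_force: [-0.1, -0.4, -3.7]
gripper_width: 58.8
```

```bash
sh ch.sh; python3 go.py 662 4 110 92|head -1
```

```text
t 68.2 TCP [667.1  -4.7 157.7] piece [669.4  -7.  200.2] yaw 2.1 n [ 0.035 -0.045  0.998] F [-0.1 -0.4 -3.7] w 58.8
need turn 0.002 shift cm [ 0.39  0.76 11.67]
t 68.17 pos [667.1  -4.7 157.7] psi 92.1 j6 -1.73 w 58.8 F [-0.1 -0.4 -3.7] tz [-0.023  0.035 -0.999] tilt 2.43
```

Request:
send_rows(
  steps=[
    [[0.2,0.4,3,0,0],[0.2,0.4,2,0,0],[0,0,1.5,0,0],[0,0,1,0,0],[0,0,0.5,0,0],[0,0,0,0,0]],
  ],
)

```text
clock: 68.67
position: [660.2, 6.2, 74.2]
ee_rot: [-0.018, 1.0, 0.018, -0.012]
contact_force: [-1.2, -0.9, -5.2]
gripper_width: 58.7
```

```bash
sh ch.sh
```

```text
t 68.7 TCP [660.2   6.2  74.2] piece [662.5   3.8 116.8] yaw 2.1 n [ 0.036 -0.045  0.998] F [-1.2 -0.9 -5.2] w 58.7
need turn 0.002 shift cm [-0.08 -0.05  3.27]
```

Request:
send_rows(
  steps=[
    [[0,0,0.7,0,0],[0,0,0.7,0,0],[0,0,0.5,0,0],[0,0,0.3,0,0],[0,0,0.1,0,0]],
  ],
)

```text
clock: 69.08
position: [661.8, 6.9, 51.2]
ee_rot: [-0.018, 1.0, 0.018, -0.01]
contact_force: [-0.4, -0.3, -4.3]
gripper_width: 58.9
```

```bash
sh ch.sh
```

```text
t 69.1 TCP [661.8   6.9  51.2] piece [664.    4.5  93.8] yaw 2.1 n [ 0.032 -0.045  0.998] F [-0.4 -0.3 -4.3] w 58.9
need turn 0.002 shift cm [ 0.13 -0.03  0.98]
```

Request:
send_rows(
  steps=[
    [[0.1,0,0.3,0,0],[0,0,0.2,0,0],[0,0,0.1,0,0]],
  ],
)

```text
clock: 69.33
position: [661.3, 7.0, 45.5]
ee_rot: [-0.018, 1.0, 0.018, -0.009]
contact_force: [-0.3, -0.1, -5.0]
gripper_width: 59.0
```

Request:
send_rows(
  steps=[
    [[0,0,0.1,0,0],[0,0,0,0,0]],
  ],
)

```text
clock: 69.5
position: [661.4, 7.1, 44.6]
ee_rot: [-0.018, 1.0, 0.018, -0.008]
contact_force: [-0.5, 0.7, -5.6]
gripper_width: 58.8
```

```bash
sh ch.sh
```

```text
t 69.5 TCP [661.4   7.1  44.6] piece [663.4   4.7  87.2] yaw 2.1 n [ 0.03  -0.045  0.999] F [-0.5  0.7 -5.6] w 58.8
need turn 0.002 shift cm [ 0.09 -0.03  0.32]
```

Request:
send_rows(
  steps=[
    [[0,0,0.1,0,0],[0,0,0.05,0,0]],
  ],
)

```text
clock: 69.67
position: [661.6, 7.0, 44.1]
ee_rot: [-0.018, 1.0, 0.018, -0.008]
contact_force: [-1.8, 0.5, -2.0]
gripper_width: 59.0
```

Request:
send_rows(
  steps=[
    [[0,0,0.1,0,0],[0,0,0,0,0]],
  ],
)

```text
clock: 69.83
position: [661.7, 7.0, 44.3]
ee_rot: [-0.019, 1.0, 0.018, -0.008]
contact_force: [-0.4, 0.4, -3.7]
gripper_width: 59.1
```

```bash
sh ch.sh
```

```text
t 69.8 TCP [661.7   7.   44.3] piece [663.7   4.7  86.9] yaw 2.1 n [ 0.028 -0.044  0.999] F [-0.4  0.4 -3.7] w 59.1
need turn 0.003 shift cm [ 0.12 -0.03  0.29]
```

Request:
send_rows(
  steps=[
    [[0,0,0.2,0,0],[0,0,0.2,0,0]],
  ],
)

```text
clock: 70.0
position: [661.8, 7.0, 43.2]
ee_rot: [-0.019, 1.0, 0.017, -0.007]
contact_force: [-7.6, 1.7, 10.6]
gripper_width: 59.0
```

Request:
send_rows(
  steps=[
    [[0,0,0.2,0,0],[0,0,0.1,0,0]],
  ],
)

```text
clock: 70.17
position: [662.0, 6.9, 43.7]
ee_rot: [-0.019, 1.0, 0.017, -0.006]
contact_force: [-2.2, -0.8, -1.3]
gripper_width: 58.9
```

```bash
sh ch.sh
```

```text
t 70.2 TCP [662.    6.9  43.7] piece [663.9   4.7  86.3] yaw 2.2 n [ 0.025 -0.043  0.999] F [-2.2 -0.8 -1.3] w 58.9
need turn 0.004 shift cm [ 0.14 -0.02  0.23]
```

Request:
send_rows(
  steps=[
    [[0,0,0.1,0,0.68],[0,0,0,0,0.69],[0,0,0,0,0.7],[0,0,0,0,0.72],[0,0,0,0,0.8],[0,0,0,0,1],[0,0,0,0,1],[0,0,0,0,1]],
  ],
)

```text
clock: 70.83
position: [665.8, 7.4, 43.7]
ee_rot: [-0.02, 1.0, 0.017, -0.002]
contact_force: [-0.4, 0.5, -0.8]
gripper_width: 85.2
```

```bash
sh ch.sh
```

```text
t 70.8 TCP [665.8   7.4  43.7] piece [667.4   5.1  86.3] yaw 2.3 n [ 0.017 -0.043  0.999] F [-0.4  0.5 -0.8] w 85.2
need turn 0.005 shift cm [ 0.49 -0.05  0.23]
```

Request:
send_rows(
  steps=[
    [[0,0,-0.5,0,1],[0,0,-1,0,1],[0,0,-1.5,0,1],[0,0,-2,0,1],[0,0,-2,0,1],[0,0,-2,0,1],[0,0,-2,0,1],[0,0,-1,0,1],[0,0,0,0,1],[0,0,0,0,1]],
  ],
)

```text
clock: 71.67
position: [667.7, 2.4, 176.1]
ee_rot: [-0.02, 1.0, 0.017, 0.001]
contact_force: [0.2, 0.3, -0.9]
gripper_width: 85.3
```

```bash
python3 go.py 662 4 180 92; python3 -c "
from bench import job; print(job.job_done())"
```

```text
t 71.67 pos [667.7   2.4 176.1] psi 92.3 j6 -1.75 w 85.3 F [ 0.2  0.3 -0.9] tz [ 0.001  0.034 -0.999] tilt 1.92
turn 0.006 then cm [ 0.56  0.19 -0.39] without turn [ 0.56  0.19 -0.39]
the job is handed in; nothing more can be done
None
```

I placed all four pieces in order (pipe, blank, flat bar, channel) and handed the job in at about 72 s. The first three placements were checked by camera. The channel's was not, because all 200 camera calls were used up before I picked it up.

| Piece | Offset from fixture centre | How it was checked |
|---|---|---|
| Pipe on the chuck | about 3.5 mm (limit 12 mm) | Top view; the side view agreed after allowing for its bias |
| Round blank on the turntable | about 1 mm (limit 12 mm) | Side view; the top view was partly blocked by the arm |
| Flat bar on the copper bar | about 4 mm lengthwise, 3 mm across, yaw within 1° (limits 15 mm, 10 mm, 0.2 rad) | Both views agreed on the offset |
| Channel on the firebrick | predicted within about 5 mm and 0.3° (limits 15 mm, 10 mm, 0.2 rad) | Arm position and contact force only |

- **Channel:** it was released with a tilt of about 3° and one corner touching, with its centre about 2 mm above its resting height. The tool drifted about 4 mm while the fingers opened, so the true offset could be a few millimetres larger.
- **Bystanders:** I did not look at the tin and magnet again at the end. The arm stayed well clear of both, and I saw no unexplained contact force.
- **Fingertips:** their measured height was about 35 mm above the reported TCP, beyond the swing the text describes, so I set all grasp heights from the camera.
- **Cameras and tilt:** the two cameras disagreed by about 4 mm, so I averaged them. The tool tilt drifted up to 7° during fast moves, and I levelled it with repeated vertical moves. Most of the camera calls went on waiting for the arm to settle.

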